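Shut the salt cellar and push it home between the oil bottle and the pepper mill

ROBOT

A 6-joint arm with a two-finger parallel gripper is mounted at the origin on a cart in front of the work surface, level with it; the furniture and walls round the work are solid. World frame = base frame: x ahead of the robot, y to its left, z up, the work surface at z = 0. Lengths are in m, angles in degrees, forces in N, time in s.
With the tool pointing down it reaches from about 0.35 to 0.875 m from the base axis. Payload 4.2 kg.
Tool frame: the origin (TCP) lies midway between the tips of the shut fingers; the grasp point (between the pads) lies 19 mm behind it (r.pinch_z is the distance from the TCP to the grasp point, in m); z points along the fingers, y is the line along which they close (so a half turn about z gives the same grasp; the last joint's range is limited). The gripper opens to 87 mm and grips with 3 to 60 N. Pads are 19 mm wide; open, the fingers measure 117 mm over their backs; the gripper's body (75 mm by 190 mm) begins 51 mm behind the grasp point.
Start: joints at [-61.329, 22.042, 0.453, 0, -68.411, -14.817], TCP at [0.15, -0.607, 0.223] pointing down, gripper open.
Joint ranges: [-179.83, 179.83], [-69.29, 118.12], [-61.27, 80.66], [-181.25, 117.63], [-171.15, -9.14], [-177.46, 177.46]. Speed limits (degrees/s): [159.86, 159.86, 180, 180, 180, 180].

INTERFACE

Orientations are given as a 3x3 rotation matrix whose columns are the frame's x, y, z axes.
In Python, from station import r, imaging, models gives the robot as it stands. The module is installed in compiled form; this text tells all that it offers.
- The arm moves only by the tool apply_moves, never from a script. Its argument "moves" is a list of rows, each a list of 2 entries, a list of its own where there are three numbers: the shift along the tool's x, y, z in m, then the turn about the tool's z in degrees. A call has 1 to 5 rows; each row shifts and turns the commanded pose from where the row before left it, along the tool's axes as they then stand; what a row does not reach is not made up. A row lasts 1/12 s, in which the tool goes at most 41.7 mm and 7.16 degrees, less where a joint would pass 70% of its speed; a pose out of reach is approached as far as the arm can. A call is refused whole if a number of a shift passes 0.0417 or a number of a turn 7.16, either way. A call with a gripper value outside its range is refused whole. "hand" is the finger opening in m, from 0 to 0.087, set as the call begins (left out, the last holds). The fingers move at their own pace and stop on an object; the grip force is fixed at half the most. Time passes only in rows, so rows that do not move let the fingers close. It gives the time, the measured TCP pose, the force, the opening and the grip force at its end, in the units of the state.
- r.sense(): the state, without advancing time (a new reading comes with each control period).
- imaging.capture(name): name is "scene" or "top"; returns a dict with "frame" (480x640x3 uint8, blue, green, red), "intrinsics" (3x3 intrinsics, pixels), "dist" ([k1, k2, p1, p2, k3] as OpenCV has them; the pictures are not rectified), "eye" and "orientation" of the camera in the world. Camera axes: x right, y down, z forward; pixel columns grow to the right and rows downward; lengths in m; the calibration is good to about 2 mm. A picture is of the moment at which its call begins. There is no depth.
- r.finish_job(): hands the job in; it is judged then, once.
Trained networks look in a picture, given as the dict that the camera call returned (one of the last four; its "shot" number tells which), for a name from the list of things; names that differ only in an ending like _2 or _b are one class to them, and where a whole thing is asked for, a point or a joint stands for the part that bears it (a point fixed in the world has none). Each returns a list of dicts, best first, with "confidence" (0 to 1); they miss things now and then, are a little off and sometimes report something else, mostly with a low value. They report only what shows in the picture. A call takes as long as a camera call. They do not tell look-alikes from the thing itself.
- models.cut_out(picture, target): "region" (480x640 bool, what is visible of it) and "extent" ([left, top, width, height] as shares, 0 to 1, of the picture: columns of its width, rows of its height, round what is visible of it).
- models.place_of(picture, target): "at" ([column, row] as shares, 0 to 1, of the picture: columns of its width, rows of its height: a listed point, or the origin of a listed thing).
The state is a dict: "time_s": time; "joints": joint angles; "joint_velocities": joint speeds; "effort": joint torques, N m; "tcp_pos": TCP position; "ee_rot": TCP orientation; "wrist_force": force on the tool from outside, world axes, zero at the start; "moment": the same for the moment, N m; "gripper_width": opening from 0.0 (shut) to 1.0 (fully open); "gripper_force": force on a finger pad.
Only numpy, scipy, OpenCV 4.12 (cv2) and the standard library are available. Lean on these libraries where they do the work, as an engineer would, in place of code of your own. Each camera call takes 0.05 s, during which the arm holds its last target. There are 200 camera calls.

TASK

Put the salt away with fingertip pushes alone: swing the wooden salt cellar's lid fully shut, and only then push the cellar gently along the worktop through the narrow gap between the oil bottle and the pepper mill, until it stands right between them and its front no longer stands out beyond theirs. Do not grip, lift or tip it, do not knock against the bottle or the mill, and leave everything else on the worktop where it is; finish with the hand clear.

Things in the scene. Friction and masses are not known exactly. Their poses are not given: they have to be found in the camera images.
- salt_cellar: round wooden salt cellar, a drum 72 mm across with side wall up to z = 44 mm, flat lid above (z = 45 to 54 mm); loose, about 0.4 kg, friction about 0.6 on the worktop. Starts on the robot's side of the gap. Origin: centre of its underside; z up. The lid's upright steel pin stands at x = 0, y = -30 mm in its own axes
- salt_cellar_lid (a joint): swing of the lid about its pin, rad: 0 = shut (a stop; lid exactly over the drum), up to 2.09 open. From above it opens counter-clockwise: at 1.57 the lid's centre is 30 mm to -x and 30 mm to -y of the drum's axis (cellar's axes). It stays where left; friction 0.03 N m, damping 0.05 N m s/rad. Open, it is too wide for the gap
- lid_knob (a point): the small round wooden knob on the lid, solid, 13 mm in diameter, from z = 54 to 64 mm; the point lies on its axis at z = 59 mm, 52 mm from the pin's axis, and moves with the lid; lid shut, it is at x = 0, y = 22 mm in the cellar's axes
- oil_bottle: square green glass oil bottle with yellow cap, 60 x 60 mm, 268 mm tall, stands fast. Origin: centre of its underside. Its x axis points away from the robot, straight through the gap; the mill stands 137 mm from it, centre to centre, along its +y or -y (left or right). The gap, midway between them, is 78 mm wide
- pepper_mill: dark turned wooden pepper mill, 58 mm across, 170 mm tall, stands fast. Origin: centre of its underside
- board: small maple chopping board, 124 x 192 x 16 mm, lying loose at the right front (leave alone). Origin: centre of its underside
- yellow_pepper: yellow bell pepper, about 95 x 104 x 74 mm, lying on the board (leave alone). Origin: underside
- garlic: garlic bulb, 60 mm across, 59 mm high (leave alone). Origin: underside
- spice_jar: glass spice jar with a red cap, 45 mm across, 106 mm tall (leave alone). Origin: underside
- tin: green food tin, 75 mm across, 58 mm high (leave alone). Origin: underside
- lemon: lemon, 78 x 55 x 56 mm (leave alone). Origin: underside
- timer: wind-up kitchen timer, blue cap on a white base, 63 mm across, 48 mm high (leave alone). Origin: underside
Not all that is in view belongs to the job. Leave any pink or red look-alike of the salt_cellar alone.

How it is judged:
By the outcome, as a careful person would: the job done as asked, in the order asked, and still so for the second after the job is handed in, with the robot touching nothing.
It also fails if it takes over 72 s, if anything falls off the work surface, if the arm or the gripper's body presses on something with over 40 N, if the wrist force passes 120 N, or if a joint passes its speed limit or range.

## Working session

There is one attempt and no reset: what is moved stays moved. The work goes in short steps, Python scripts to look and compute and a tool call to move; the robot and the scene stay as the last step left them, time stands still between calls to the robot, and variables do not carry over. Pictures are saved under pics/ and viewed, at most 10 in all, crops included, and the job is handed in when it is done.

Besides the shell and the picture viewer there is one more tool, called after "Request:" in YAML: its name, and indented under it one key for each argument. apply_moves: Moves the arm, as the interface text tells. Its arguments: {"type":"object","properties":{"moves":{"type":"array"},"hand":{"type":"number"}},"required":["moves"]}

```bash
mkdir -p pics; cat > h.py <<'E'
from station import r, imaging, models
import numpy as np, cv2
def pose(p): 
    return np.array(p['orientation']),np.array(p['eye'])
def ray(p,uv):
    n=cv2.undistortPoints(np.array([[uv]],float),np.array(p['intrinsics']),np.array(p['dist']))[0,0]
    R,e=pose(p); return e,R@np.array([n[0],n[1],1.])
def at_z(p,uv,z):
    e,d=ray(p,uv); return e+d*(z-e[2])/d[2]
def proj(p,X):
    R,e=pose(p); X=np.atleast_2d(X)
    rv,_=cv2.Rodrigues(R.T)
    return cv2.projectPoints(X.astype(float),rv,-R.T@e,np.array(p['intrinsics']),np.array(p['dist']))[0][:,0]
E
python3 - <<'E'
from h import *
s=r.sense(); print(s['tcp_pos'],np.round(s['ee_rot'],3).tolist(),s['gripper_width'],s['time_s'])
for c in ['scene','top']:
    p=imaging.capture(c); cv2.imwrite(f'pics/{c}0.png',p['frame']); print(c,p['eye'],np.round(p['orientation'],2).tolist())
    for n,z in [('salt_cellar',0),('lid_knob',.059),('oil_bottle',0),('pepper_mill',0),('board',0),('garlic',0),('spice_jar',0),('tin',0),('lemon',0),('timer',0)]:
        for o in models.place_of(p,n)[:3]:
            uv=np.array(o['at'])*[640,480]
            print(n,round(o['confidence'],2),uv.round(),at_z(p,uv,z).round(4))
E
```

```text
[ 0.14953125 -0.60622774  0.22146762] [[-0.971, -0.239, -0.001], [-0.239, 0.971, 0.002], [0.0, 0.002, -1.0]] 0.9972093862412413 0.0
scene [ 0.37485316 -1.20356086  1.41068378] [[0.99, -0.13, 0.09], [-0.16, -0.76, 0.63], [-0.02, -0.64, -0.77]]
salt_cellar 0.94 [322. 198.] [0.5487 0.1787 0.    ]
salt_cellar 0.9 [291. 209.] [0.4428 0.1445 0.    ]
salt_cellar 0.86 [299. 264.] [ 0.4383 -0.0824  0.    ]
lid_knob 0.81 [294. 401.] [ 0.3686 -0.5479  0.059 ]
lid_knob 0.8 [273. 254.] [ 0.3653 -0.0788  0.059 ]
lid_knob 0.8 [295. 194.] [0.4595 0.151  0.059 ]
oil_bottle 0.78 [342. 268.] [ 0.5626 -0.1192  0.    ]
oil_bottle 0.31 [299. 262.] [ 0.4382 -0.0763  0.    ]
board 0.72 [341. 264.] [ 0.5604 -0.1032 -0.    ]
board 0.65 [310. 341.] [ 0.4326 -0.3503  0.    ]
garlic 0.78 [354. 333.] [ 0.5561 -0.3471  0.    ]
spice_jar 0.85 [388. 309.] [ 0.6629 -0.2846  0.    ]
spice_jar 0.71 [297. 266.] [ 0.4319 -0.0878  0.    ]
tin 0.84 [369. 178.] [0.7173 0.2416 0.    ]
tin 0.55 [385. 309.] [ 0.6561 -0.2852  0.    ]
lemon 0.76 [274. 176.] [0.4026 0.307  0.    ]
timer 0.75 [241. 173.] [0.2939 0.3426 0.    ]
top
[... 198 characters left out ...]
75  0.    ]
salt_cellar 0.66 [227. 219.] [0.5599 0.1725 0.    ]
lid_knob 0.83 [484. 281.] [ 0.3843 -0.544   0.059 ]
lid_knob 0.65 [229. 258.] [0.4442 0.1563 0.059 ]
lid_knob 0.62 [215. 224.] [0.5361 0.1948 0.059 ]
oil_bottle 0.45 [315. 264.] [ 0.4333 -0.0792  0.    ]
pepper_mill 0.61 [284. 206.] [0.5971 0.0095 0.    ]
board 0.64 [408. 262.] [ 0.439  -0.3438  0.    ]
garlic 0.61 [411. 221.] [ 0.5573 -0.3548  0.    ]
spice_jar 0.88 [389. 181.] [ 0.6727 -0.2932  0.    ]
tin 0.72 [206. 163.] [0.7234 0.239  0.    ]
tin 0.46 [169. 317.] [0.2823 0.3287 0.    ]
lemon 0.92 [179. 274.] [0.4026 0.305  0.    ]
timer 0.74 [167. 318.] [0.2803 0.3347 0.    ]
timer 0.48 [311. 282.] [ 0.3817 -0.0681  0.    ]
```

```bash
python3 - <<'E'
import cv2
a=cv2.imread('pics/scene0.png')[140:360,190:450]; cv2.imwrite('pics/sc.png',cv2.resize(a,None,fx=2.7,fy=2.7,interpolation=3)[:600,:800])
a=cv2.imread('pics/top0.png')[140:340,150:410]; cv2.imwrite('pics/tc.png',cv2.resize(a,None,fx=3,fy=3,interpolation=3))
E
```

```text
(no output)
```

View pics/sc.png

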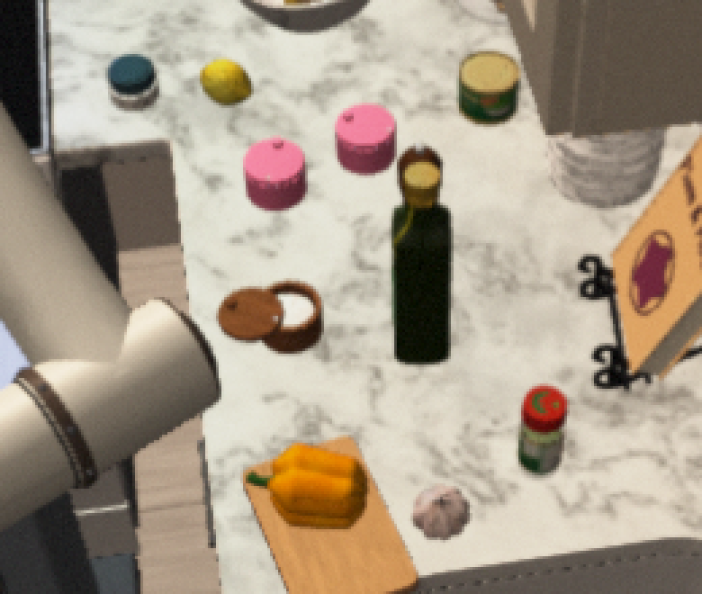

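View pics/tc.png

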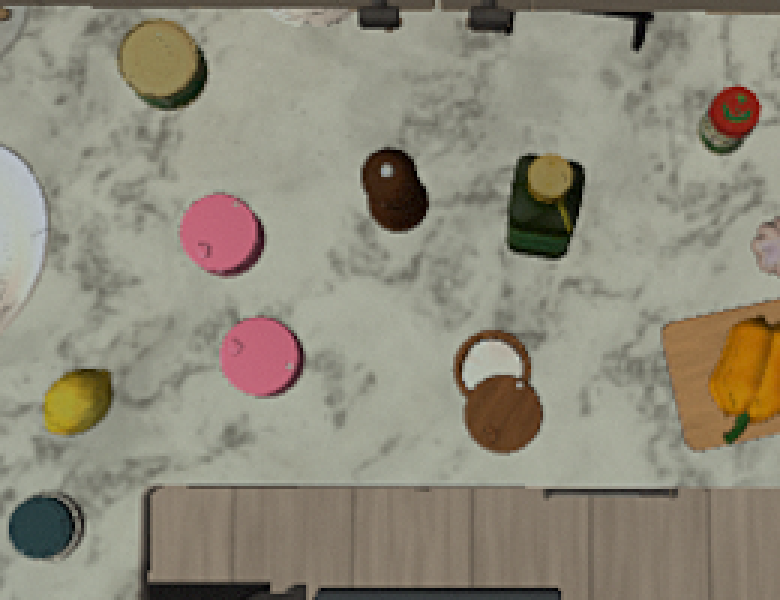

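The wooden cellar is at top-crop (492,365), with the lid open toward the robot (knob about (490,436), pin about (519,384)). The bottle is at (545,230) and the mill at (400,210). The pink ones are decoys. Next I'll look at the gripper body and fit the poses.

```bash
cat > fit.py <<'E'
from h import *
from scipy.optimize import minimize
A=np.linspace(0,2*np.pi,48,endpoint=False)
def disc(x,y,z,rad): return np.c_[x+rad*np.cos(A),y+rad*np.sin(A),np.full(48,z)]
def sq(x,y,z,yaw,a):
    c,s=np.cos(yaw),np.sin(yaw); q=np.array([[-a,-a],[a,-a],[a,a],[-a,a]])@np.array([[c,s],[-s,c]])
    return np.c_[q+[x,y],np.full(4,z)]
def render(p,parts,S=4):
    m=np.zeros((480*S,640*S),np.uint8)
    for P in parts:
        h=cv2.convexHull(((proj(p,P)+.5)*S-.5).round().astype(np.int32)); cv2.fillConvexPoly(m,h,255)
    return cv2.resize(m,(640,480),interpolation=cv2.INTER_AREA)/255.
def cellar(q):
    x,y,yaw,th=q; c,s=np.cos(yaw),np.sin(yaw); Rm=np.array([[c,-s],[s,c]])
    l=np.array([x,y])+Rm@(np.array([0,-.03])+.03*np.array([-np.sin(th),np.cos(th)]))
    k=np.array([x,y])+Rm@(np.array([0,-.03])+.052*np.array([-np.sin(th),np.cos(th)]))
    return [np.r_[disc(x,y,0,.036),disc(x,y,.044,.036)],np.r_[disc(*l,.045,.036),disc(*l,.054,.036)],np.r_[disc(*k,.054,.0065),disc(*k,.064,.0065)]],l,k
def mask(p,name,near):
    best=None
    for o in models.cut_out(p,name):
        ys,xs=np.nonzero(o['region'])
        d=np.hypot(xs.mean()-near[0],ys.mean()-near[1])
        if d<25 and (best is None or o['confidence']>best[0]): best=(o['confidence'],o['region'].astype(float))
    return best[1] if best else None
def fitcellar(views,q0):
    def cost(q): return sum(np.abs(render(p,cellar(q)[0])-m).sum()/m.sum() for p,m in views)
    best=min((minimize(cost,q0,method='Nelder-Mead',options=dict(initial_simplex=np.array([q0]+[np.array(q0)+d for d in np.diag(st)]),maxiter=250,xatol=1e-4)) for st in ([.005,.005,.2,.2],[-.005,.004,-.3,.3])),key=lambda o:o.fun)
    return best.x,best.fun
E
cat > a.py <<'E'
from fit import *
T=imaging.capture('top'); S=imaging.capture('scene')
V=[(T,mask(T,'salt_cellar',(316,270))),(S,mask(S,'salt_cellar',(290,257)))]
V=[v for v in V if v[1] is not None]; print([v[1].sum() for v in V])
q,f=fitcellar(V,[.44,-.08,-.6,1.5]); print('cellar',q,f,'lid,knob',cellar(q)[1:])
for p,m in V: print('one',fitcellar([(p,m)],q))
def pair(q):
    bx,by,yaw,H=q[:4]; d=.137*np.array([-np.sin(yaw),np.cos(yaw)]); m=np.array([bx,by])+d
    b=[np.r_[sq(bx,by,0,yaw,.03),sq(bx,by,H,yaw,.03)],np.r_[sq(bx,by,H,yaw,.03),disc(bx,by,H+.03,abs(q[4]))],np.r_[disc(bx,by,H+.03,abs(q[4])),disc(bx,by,.268,abs(q[5]))]]
    zs=[0,.035,.07,.1,.13,.15,.17]; rs=[.029]+list(np.clip(np.abs(q[6:12]),0,.029))
    return b,[np.r_[disc(*m,zs[i],rs[i]),disc(*m,zs[i+1],rs[i+1])] for i in range(6)],m
W=[]
for p,bn,mn in [(T,(331,216),(283,203)),(S,(345,235),(345,205))]:
    W.append((p,mask(p,'oil_bottle',bn),mask(p,'pepper_mill',mn)))
print([[None if m is None else m.sum() for m in w[1:]] for w in W])
def cost(q):
    b,m,_=pair(q); c=0
    for p,mb,mm in W:
        rb=render(p,b)
        if mb is not None: c+=np.abs(rb-mb).sum()/mb.sum()
        if mm is not None:
            rm=render(p,m)
            if p is S: rm=np.clip(rm-rb,0,1)
            c+=np.abs(rm-mm).sum()/mm.sum()
    return c
q=[.565,-.115,-.0,.17,.014,.014,.028,.025,.022,.026,.026,.01]
for _ in range(3):
    o=minimize(cost,q,method='Powell',options=dict(maxiter=2,xtol=1e-4),bounds=[(a-w,a+w) for a,w in zip(q,[.03,.03,.25,.04]+[.012]*8)]); q=o.x
print('pair',q.round(4),o.fun,'mill',pair(q)[2])
for n in ('T','S'):
    p=dict(T=T,S=S)[n]; im=p['frame'].copy()
    cv2.imwrite(f'pics/{n}raw.png',im)
g=r.sense()['tcp_pos']; uv=proj(S,g)[0]; print('tcp px',uv, proj(T,g)[0])
u,v=[int(np.clip(a,l,h)) for a,l,h in zip(uv,(130,100),(510,380))]
cv2.imwrite('pics/hand.png',cv2.resize(S['frame'][v-100:v+100,u-130:u+130],None,fx=3,fy=3))
E
python3 a.py
```

```text
[np.float64(947.0), np.float64(841.0)]
cellar [ 0.43331648 -0.07416946 -0.55429502  1.58807033] 0.10315804826049442 lid,knob (array([ 0.39174907, -0.08433025]), array([ 0.37284586, -0.07307552]))
one (array([ 0.43309294, -0.07472354, -0.58915776,  1.6715023 ]), np.float64(0.026862952150237072))
one (array([ 0.43384328, -0.07231316, -0.50524048,  1.54965935]), np.float64(0.04011097899326199))
[[np.float64(747.0), np.float64(505.0)], [np.float64(1469.0), np.float64(103.0)]]
pair [ 0.5729 -0.1203 -0.1687  0.165   0.0292  0.018   0.0313  0.0187  0.0214
  0.0153  0.023  -0.0047] 0.4052180239811234 mill [0.59592191 0.01471324]
tcp px [190.3722485  407.90039024] [535.46885372 377.23955814]
```

View pics/hand.png

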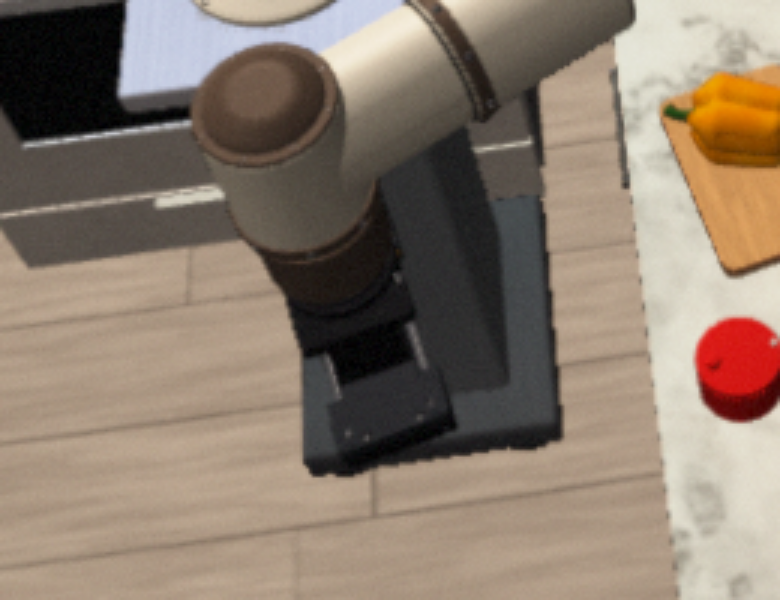

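```bash
python3 - <<'E'
import cv2
from fit import *
T=imaging.capture('top')
a=T['frame'][280:480,420:640]; cv2.imwrite('pics/handtop.png',cv2.resize(a,None,fx=3,fy=3))
E
```

```text
(no output)
```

View pics/handtop.png

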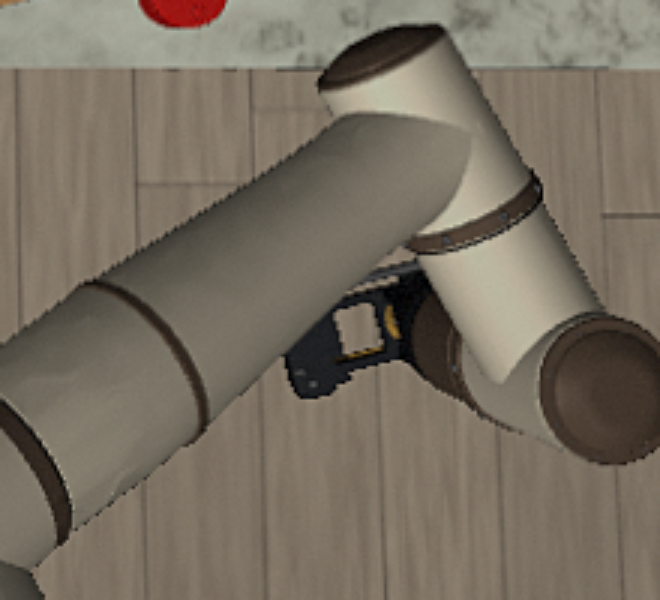

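The 190 mm side of the gripper body lies along tool y and the 75 mm side along tool x. So the final push needs tool y along the gap and the leading finger opened out. Next I'll check the pair fit with an overlay.

```bash
cat > ov.py <<'E'
from fit import *
def pair(q):
    bx,by,yaw,H=q[:4]; d=.137*np.array([-np.sin(yaw),np.cos(yaw)]); m=np.array([bx,by])+d
    b=[np.r_[sq(bx,by,0,yaw,.03),sq(bx,by,H,yaw,.03)],np.r_[sq(bx,by,H,yaw,.03),disc(bx,by,H+.03,abs(q[4]))],np.r_[disc(bx,by,H+.03,abs(q[4])),disc(bx,by,.268,abs(q[5]))]]
    zs=[0,.035,.07,.1,.13,.15,.17]; rs=[.029]+list(np.clip(np.abs(q[6:12]),0,.029))
    return b,[np.r_[disc(*m,zs[i],rs[i]),disc(*m,zs[i+1],rs[i+1])] for i in range(6)],m
def crop(p,loops,u0,v0,w,h,f):
    im=cv2.resize(p['frame'][v0:v0+h,u0:u0+w],None,fx=f,fy=f,interpolation=cv2.INTER_CUBIC)
    im=cv2.convertScaleAbs(im,alpha=1.6,beta=25)
    for P,c in loops:
        uv=((proj(p,P)-[u0,v0]+.5)*f*16).round().astype(np.int32); cv2.polylines(im,[uv.reshape(-1,1,2)],True,c,1,cv2.LINE_AA,4)
    return im
E
python3 - <<'E'
from ov import *
T=imaging.capture('top');S=imaging.capture('scene')
q=[ 0.5729,-0.1203,-0.1687,0.165,0.0292,0.018,0.0313,0.0187,0.0214,0.0153,0.023,-0.0047]
b,m,c=pair(q); L=[]
x,y,yaw,H=q[:4]
L+= [(sq(x,y,z,yaw,.03),(0,255,255)) for z in (0,H)]+[(disc(x,y,z,.014),(0,255,255)) for z in (.268,)]
L+= [(disc(*c,z,.029),(255,200,0)) for z in (0,)]+[(disc(*c,z,.02),(255,200,0)) for z in (.17,)]
cel=cellar([.4333,-.0742,-.56,1.6])[0]
L+= [(P[48:],(0,255,0)) for P in cel]+[(cel[0][:48],(0,255,0))]
a=crop(T,L,262,180,100,120,5); s=crop(S,L,262,186,60*2-20,120,4)
o=np.zeros((600,800,3),np.uint8); o[:600,:500]=a; s=crop(S,L,262,180,100,130,3); o[:390,500:800]=s
cv2.imwrite('pics/ov1.png',o)
E
```

```text
(no output)
```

View pics/ov1.png

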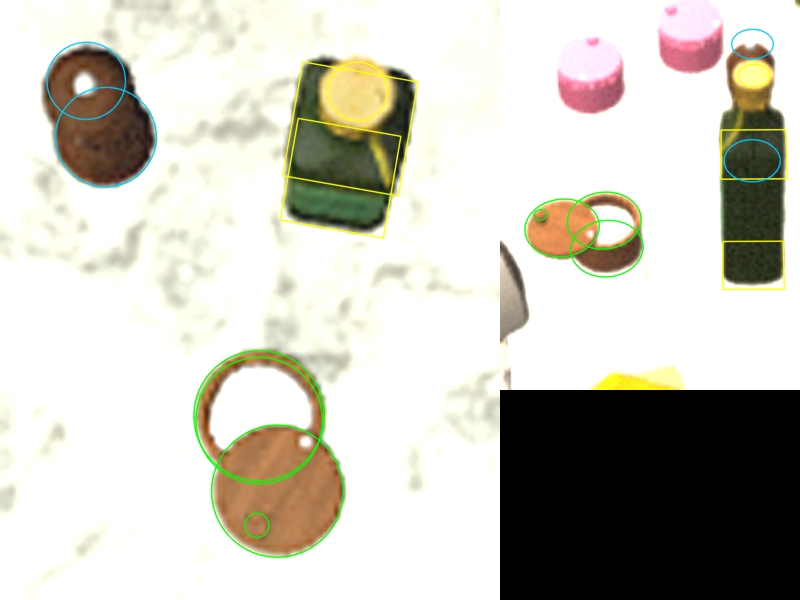

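The cellar fit is good (top circles match). The bottle has rounded corners and my square is slightly off, so I'll refit with sharp dark-threshold masks and rounded corners.

```bash
cat > fp.py <<'E'
from ov import *
T=imaging.capture('top');S=imaging.capture('scene')
def seg(p,box,seedname,near):
    g=p['frame'].astype(float); u0,v0,u1,v1=box
    m=np.zeros((480,640)); m[v0:v1,u0:u1]=np.clip((135-g[v0:v1,u0:u1].min(2))/50,0,1)  # min channel: yellow cap counts
    n,l=cv2.connectedComponents((m>.5).astype(np.uint8)); k=l[near[1],near[0]]
    d=cv2.dilate((l==k).astype(np.uint8),np.ones((3,3))); return m*d
mb=seg(T,(312,185,350,232),0,(330,222)); mm=seg(T,(265,182,300,222),0,(283,207)); sb=seg(S,(330,190,362,280),0,(345,255))
print(mb.sum(),mm.sum(),sb.sum())
def rsq(x,y,z,yaw,a,rc):
    return np.concatenate([np.c_[(P:=disc(0,0,0,rc)[:,:2])+sq(x,y,z,yaw,a-rc)[i,:2],np.full(48,z)] for i in range(4)])
def model(q):
    mx,my,yaw,H,nr,rc,rt,zt=q[:8]; b=np.array([mx,my])-.137*np.array([-np.sin(yaw),np.cos(yaw)])
    bt=[np.r_[rsq(*b,.0,yaw,.03-.002,rc),rsq(*b,.004,yaw,.03,rc),rsq(*b,H,yaw,.03,rc)],np.r_[rsq(*b,H,yaw,.03,rc),disc(*b,H+.03,nr)],np.r_[disc(*b,H+.03,nr),disc(*b,.268,nr)]]
    ml=[np.r_[disc(mx,my,0,.029),disc(mx,my,.02,.029)],np.r_[disc(mx,my,.02,.029),disc(mx,my,.09,q[8])],np.r_[disc(mx,my,.09,q[8]),disc(mx,my,zt,rt)],np.r_[disc(mx,my,zt,rt),disc(mx,my,zt+.015,rt)],np.r_[disc(mx,my,zt+.015,rt),disc(mx,my,.17,.008)]]
    return bt,ml,b
def cost(q):
    b,m,_=model(q)
    c=np.abs(render(T,b)-mb).sum()/mb.sum()+np.abs(render(T,m)-mm).sum()/mm.sum()
    # scene: only below the mill's top sticking out
    d=np.abs(render(S,b)-sb); return c+d[215:].sum()/sb[215:].sum()
best=None
for y0 in (-.2,-.12,-.05):
    q=np.array([.596,.0147,y0,.18,.015,.008,.022,.13,.022])
    w=np.array([.012,.012,.1,.03,.004,.007,.006,.02,.008])
    for _ in range(3):
        o=minimize(cost,q,method='Powell',options=dict(maxiter=3,xtol=1e-4),bounds=list(zip(q-w*.99,q+w))); q=o.x; q[4:6]=np.clip(q[4:6],.006,.02)
    print(o.x.round(4),round(o.fun,4),model(o.x)[2])
    if best is None or o.fun<best.fun: best=o
q=best.x; b,m,c=model(q)
L=[(cv2.convexHull(P[:,:2].astype(np.float32))[:,0],P[0,2]) for P in (b[0][192:384],b[0][384:])]
L=[(np.c_[a,np.full(len(a),z)],(0,255,255)) for a,z in L]+[(P[48:],(255,200,0)) for P in m]+[(m[0][:48],(255,200,0)),(b[2][48:],(0,255,255))]
o=np.zeros((480,800,3),np.uint8); o[:480,:480]=crop(T,L,262,178,96,60,5)[:480].repeat(1,0) if 0 else np.pad(crop(T,L,262,178,96,60,5),((0,180),(0,0),(0,0))); o[:480,500:800]=crop(S,L,310,180,75,120,4)
cv2.imwrite('pics/ov2.png',o); np.save('pair.npy',np.r_[c,q[:3]])
E
python3 fp.py
```

```text
781.4200000000001 486.62 1566.96
[ 0.5963  0.0153 -0.1763  0.1926  0.0169  0.0138  0.0251  0.1201  0.0237] 0.1268 [ 0.57228997 -0.11960516]
[ 0.5935  0.0153 -0.1574  0.193   0.0169  0.0144  0.0235  0.1418  0.0241] 0.1366 [ 0.57204958 -0.11996523]
[ 0.5936  0.0152 -0.1543  0.1952  0.0166  0.0153  0.0228  0.1475  0.0242] 0.1489 [ 0.57258873 -0.12015125]
```

View pics/ov2.png

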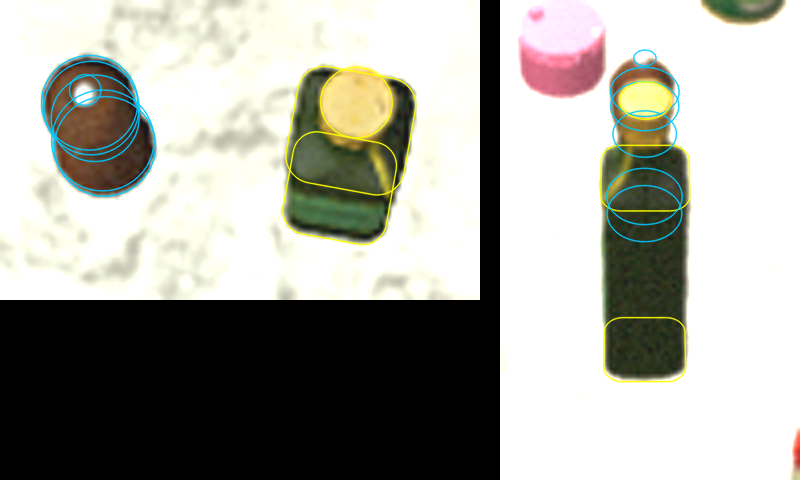

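```bash
cat > clr.py <<'E'
import numpy as np
def clear(depth=.008,R=.0255,rc=.0138,lead=.0585,half=.095,hw=.0375):
    # gap frame: x through gap, y toward mill, origin midpoint of gap; gap centre-line
    A=np.linspace(0,2*np.pi,721)
    best=[]
    # bottle at y=-.069, mill y=+.068
    by,my=-.069,.068
    t=np.linspace(-1,1,161)
    B=np.r_[np.c_[np.full(161,hw),t*half],np.c_[np.full(161,-hw),t*half],np.c_[t*hw,np.full(161,half)]] # tool xy
    for ph in np.radians(np.arange(-40,41,2)):   # tool y dir = (cos ph, sin ph)
        ty=np.array([np.cos(ph),np.sin(ph)]); tx=np.array([ty[1],-ty[0]])
        for s in np.arange(-.008,.0121,.002):    # where the TCP sits sideways
            # advance TCP so that finger front segment touches drum circle r36 at (depth,0)
            F=np.array([a*tx+lead*ty for a in np.linspace(-.0095,.0095,39)])
            yy=F[:,1]+s
            ok=np.abs(yy)<.036
            if not ok.any(): continue
            X=np.where(ok,depth-np.sqrt(np.maximum(.036**2-yy**2,0))-F[:,0],9)
            i=X.argmin(); c=np.array([X[i],s])
            P=c+B[:,:1]*tx+B[:,1:]*ty
            q=np.abs(P-[0,by])-(.03-rc); db=np.hypot(*np.maximum(q,0).T)+np.minimum(q.max(1),0)-rc
            dm=np.hypot(*(P-[0,my]).T)-R
            best.append((min(db.min(),dm.min()),np.degrees(ph),s,c[0],yy[i]))
    best.sort(reverse=True); return best
for k in ({},dict(R=.029,rc=.0)): 
    b=clear(**k); print(k)
    for x in b[:4]+[x for x in b if abs(x[4])<.006][:6]: print(np.round(x,4))
E
python3 clr.py
```

```text
{}
[ 0.003   0.      0.002  -0.0865  0.    ]
[ 2.90e-03 -4.00e+00  8.00e-03 -8.62e-02  2.40e-03]
[ 2.30e-03  4.00e+00 -4.00e-03 -8.65e-02 -2.40e-03]
[ 2.20e-03 -2.00e+00  4.00e-03 -8.64e-02  1.50e-03]
[ 0.003   0.      0.002  -0.0865  0.    ]
[ 2.90e-03 -4.00e+00  8.00e-03 -8.62e-02  2.40e-03]
[ 2.30e-03  4.00e+00 -4.00e-03 -8.65e-02 -2.40e-03]
[ 2.20e-03 -2.00e+00  4.00e-03 -8.64e-02  1.50e-03]
[ 2.00e-03 -2.00e+00  6.00e-03 -8.63e-02  1.50e-03]
[ 1.90e-03  2.00e+00  0.00e+00 -8.66e-02 -1.50e-03]
{'R': 0.029, 'rc': 0.0}
[ 0.0015  0.      0.     -0.0865  0.    ]
[ 1.00e-03 -4.00e+00  6.00e-03 -8.63e-02  2.40e-03]
[ 6.00e-04 -8.00e+00  1.20e-02 -8.57e-02  4.80e-03]
[ 5.00e-04 -2.00e+00  4.00e-03 -8.64e-02  1.50e-03]
[ 0.0015  0.      0.     -0.0865  0.    ]
[ 1.00e-03 -4.00e+00  6.00e-03 -8.63e-02  2.40e-03]
[ 6.00e-04 -8.00e+00  1.20e-02 -8.57e-02  4.80e-03]
[ 5.00e-04 -2.00e+00  4.00e-03 -8.64e-02  1.50e-03]
[ 4.00e-04  2.00e+00 -2.00e-03 -8.65e-02 -1.50e-03]
[ 2.00e-04 -2.00e+00  2.00e-03 -8.65e-02  1.50e-03]
```

The poses are settled and the fit matches both views. The final push needs tool −y leading along the gap, fully open, with about 3 mm of body clearance on each side. I'll write a planner that prints rows, then go to the lid.

```bash
cat > pl.py <<'E'
from h import *
def cur():
    s=r.sense(); R=np.array(s['ee_rot']); return np.array(s['tcp_pos']),np.degrees(np.arctan2(R[1,1],R[0,1])),s
def axes(a):
    a=np.radians(a); y=np.array([np.cos(a),np.sin(a),0]); z=np.array([0,0,-1.]); return np.c_[np.cross(y,z),y,z]
def plan(P,a,tgt,ta,n):
    """rows from (P,a) straight to tgt with tool-y angle ta; prints per 5"""
    P=np.array(P,float); tgt=np.array(tgt,float); rows=[]
    P0,a0=P.copy(),a
    for i in range(1,n+1):
        w=P0+(tgt-P0)*i/n; aw=a0+(ta-a0)*i/n
        s=(axes(a).T@(w-P)).round(4); t=round(-(aw-a),2)
        rows.append([s.tolist(),t]); P=P+axes(a)@s; a=a-t
    for i in range(0,n,5): print(str(rows[i:i+5]).replace(' ',''))
    return P,a
E
python3 - <<'E'
from pl import *
P,a,s=cur(); print(P,a)
k=np.array([.3728,-.0731]); pin=np.array([.4174,-.0996]); d=k-pin; th=np.degrees(np.arctan2(d[1],d[0])); print('knob dir',th)
t=np.array([np.sin(np.radians(th)),-np.cos(np.radians(th))]); print('tangent',t,np.degrees(np.arctan2(t[1],t[0])))
pre=k-t*.0365; print('pre',pre)
P=np.array([.15,-.607,.223]);a=103.85
P,a=plan(P,a,[*pre,.16],239,20); print(P,a)
E
```

```text
[ 0.14966352 -0.60679432  0.22254703] 103.8506343479509
knob dir 149.28247174835107
tangent [0.51080594 0.85969604] 59.282471748351085
pre [ 0.35415558 -0.10447891]
[[[-0.0159,0.022,0.0032],-6.76],[[-0.0184,0.0199,0.0031],-6.75],[[-0.0206,0.0176,0.0031],-6.76],[[-0.0226,0.0151,0.0032],-6.76],[[-0.0241,0.0123,0.0032],-6.76]]
[[[-0.0255,0.0094,0.0031],-6.75],[[-0.0263,0.0063,0.0031],-6.76],[[-0.027,0.0032,0.0032],-6.76],[[-0.0271,-0.0,0.0031],-6.76],[[-0.0269,-0.0032,0.0032],-6.76]]
[[[-0.0264,-0.0064,0.0031],-6.75],[[-0.0254,-0.0094,0.0032],-6.76],[[-0.0242,-0.0123,0.0032],-6.76],[[-0.0225,-0.0151,0.0031],-6.76],[[-0.0206,-0.0176,0.0031],-6.75]]
[[[-0.0184,-0.02,0.0032],-6.76],[[-0.0159,-0.0219,0.0032],-6.76],[[-0.0132,-0.0237,0.0031],-6.76],[[-0.0103,-0.0251,0.0031],-6.75],[[-0.0074,-0.0261,0.0032],-6.76]]
[ 0.35410901 -0.10447619  0.16      ] 238.9999999999999
```

Request:
apply_moves:
  moves:
    - [[-0.016, 0.022, 0.0], -6.76]
    - [[-0.0184, 0.02, 0.0], -6.75]
    - [[-0.0206, 0.0176, 0.0], -6.76]
    - [[-0.0226, 0.0151, 0.0], -6.76]
    - [[-0.0241, 0.0123, 0.0], -6.76]
  hand: 0

```text
time_s: 2.17
tcp_pos: [0.201, -0.4799, 0.2226]
ee_rot: [[-0.67, -0.743, 0.0], [-0.743, 0.67, -0.0], [0.0, -0.0, -1.0]]
wrist_force: [-0.1, 1.1, -0.2]
gripper_width: 0.705
gripper_force: 0.0
```

Request:
apply_moves:
  moves:
    - [[-0.0255, 0.0094, 0.0], -6.75]
    - [[-0.0263, 0.0063, 0.0], -6.76]
    - [[-0.027, 0.0032, 0.0], -6.76]
    - [[-0.0271, 0.0, 0.0], -6.76]
    - [[-0.0269, -0.0032, 0.0], -6.76]

```text
time_s: 2.58
tcp_pos: [0.252, -0.3543, 0.2228]
ee_rot: [[-0.143, -0.99, 0.001], [-0.99, 0.143, -0.0], [0.0, -0.001, -1.0]]
wrist_force: [0.0, 0.0, 0.4]
gripper_width: 0.325
gripper_force: 0.0
```

Request:
apply_moves:
  moves:
    - [[-0.0264, -0.0064, 0.0], -6.75]
    - [[-0.0254, -0.0094, 0.0], -6.76]
    - [[-0.0242, -0.0123, 0.0], -6.76]
    - [[-0.0225, -0.0151, 0.0], -6.76]
    - [[-0.0206, -0.0176, 0.0], -6.75]

```text
time_s: 3.0
tcp_pos: [0.3031, -0.2286, 0.2229]
ee_rot: [[0.431, -0.902, 0.001], [-0.902, -0.431, -0.0], [0.001, -0.001, -1.0]]
wrist_force: [0.5, 0.8, 0.5]
gripper_width: 0.024
gripper_force: 0.0
```

Request:
apply_moves:
  moves:
    - [[-0.0184, -0.02, 0.01], -6.76]
    - [[-0.0159, -0.022, 0.01], -6.76]
    - [[-0.0132, -0.0237, 0.01], -6.76]
    - [[-0.0103, -0.0251, 0.01], -6.75]
    - [[-0.0074, -0.0261, 0.01], -6.76]

```text
time_s: 3.42
tcp_pos: [0.3543, -0.1027, 0.1726]
ee_rot: [[0.86, -0.51, 0.002], [-0.51, -0.86, 0.0], [0.001, -0.001, -1.0]]
wrist_force: [-0.3, -1.1, -0.7]
gripper_width: 0.006
gripper_force: 0.0
```

```bash
python3 - <<'E'
from pl import *
from fit import *
P,a,s=cur(); print(P,a%360,s['time_s'],s['wrist_force'],s['joints'],s['gripper_width'])
for c,n in (('top',(316,270)),('scene',(290,257))):
    p=imaging.capture(c); m=mask(p,'salt_cellar',n)
    print(c,None if m is None else (m.sum(),fitcellar([(p,m)],[.4333,-.0742,-.56,1.6])))
    cv2.imwrite(f'pics/{c}1.png',p['frame'])
plan([*P],a%360,[.3542,-.1045,.058],239.3,8)
E
```

```text
[ 0.35429669 -0.10273458  0.17256509] 239.35754220985928 3.4167 [-0.27566104 -1.08732832 -0.65209189] [ 9.50495152e+00 -1.05147995e+00 -3.67943501e+01  6.96295183e-03
 -5.41692138e+01  4.98484866e+01] 0.005664299868930248
top (np.float64(365.0), (array([ 0.44219219, -0.07885016,  0.03999597,  0.04518937]), np.float64(0.5400590921300027)))
scene (np.float64(758.0), (array([ 0.43200902, -0.07085761, -0.33626771,  1.3435376 ]), np.float64(0.09404521703140359)))
[[[0.0001,0.0002,0.0143],np.float64(0.01)],[[0.0001,0.0002,0.0143],np.float64(0.0)],[[0.0001,0.0002,0.0144],np.float64(0.01)],[[0.0001,0.0002,0.0143],np.float64(0.01)],[[0.0001,0.0002,0.0143],np.float64(0.01)]]
[[[0.0001,0.0002,0.0143],np.float64(0.0)],[[0.0001,0.0002,0.0143],np.float64(0.01)],[[0.0001,0.0002,0.0144],np.float64(0.01)]]
```

Request:
apply_moves:
  moves:
    - [[0.0, 0.002, 0.023], 0]
    - [[0, 0, 0.023], 0]
    - [[0, 0, 0.023], 0]
    - [[0, 0, 0.023], 0]
    - [[0, 0, 0.0225], 0]

```text
time_s: 4.03
tcp_pos: [0.3531, -0.1068, 0.0578]
ee_rot: [[0.856, -0.517, 0.002], [-0.517, -0.856, 0.0], [0.002, -0.001, -1.0]]
wrist_force: [-0.6, -0.2, 0.9]
gripper_width: 0.008
gripper_force: 0.0
```

Request:
apply_moves:
  moves:
    - [[0, 0, 0], 0]
    - [[0, -0.004, 0], 0]
    - [[0, -0.004, 0], 0]
    - [[0, -0.004, 0], 0]
    - [[0, -0.003, 0], 0]

```text
time_s: 4.45
tcp_pos: [0.3621, -0.0925, 0.0594]
ee_rot: [[0.857, -0.515, 0.004], [-0.515, -0.857, 0.001], [0.003, -0.002, -1.0]]
wrist_force: [-0.8, 0.9, 0.1]
gripper_width: 0.01
gripper_force: 0.0
```

Request:
apply_moves:
  moves:
    - [[-0.0014, -0.0037, 0], 4]
    - [[-0.0014, -0.0037, 0], 4]
    - [[-0.0014, -0.0037, 0], 4]
    - [[-0.0014, -0.0037, 0], 4]
    - [[-0.0014, -0.0037, 0], 4]

```text
time_s: 4.87
tcp_pos: [0.367, -0.0739, 0.0589]
ee_rot: [[0.627, -0.779, 0.001], [-0.779, -0.627, 0.0], [0.001, -0.001, -1.0]]
wrist_force: [-0.6, -1.3, 0.9]
gripper_width: 0.003
gripper_force: 0.6
```

```bash
python3 - <<'E'
from pl import *
P,a,s=cur(); print(P,a%360,s['time_s'],s['wrist_force'])
S=imaging.capture('scene'); T=imaging.capture('top')
o=np.hstack([cv2.resize(S['frame'][200:310,240:340],(400,440)),cv2.resize(T['frame'][210:310,270:370],(400,440))])
cv2.imwrite('pics/lid1.png',o)
E
```

```text
[ 0.3670009  -0.07387343  0.05890712] 218.82927968804506 4.8667 [-0.64397924 -1.3158703   0.91751269]
```

View pics/lid1.png

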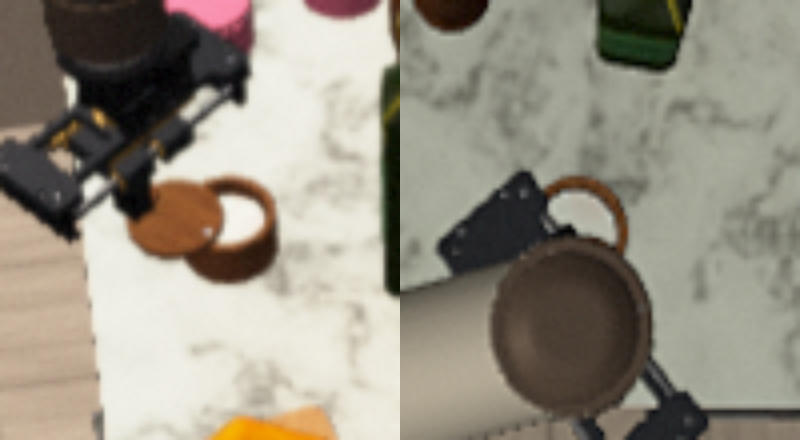

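The finger is against the knob in the scene half (about (140,195)) and the lid is following. I'll carry on round the arc.

Request:
apply_moves:
  moves:
    - [[-0.0014, -0.0037, 0.001], 4]
    - [[-0.0014, -0.0037, 0], 4]
    - [[-0.0014, -0.0037, 0], 4]
    - [[-0.0014, -0.0037, 0], 4]
    - [[-0.0014, -0.0037, 0], 4]

```text
time_s: 5.38
tcp_pos: [0.3785, -0.0587, 0.0574]
ee_rot: [[0.324, -0.946, -0.001], [-0.946, -0.324, 0.0], [-0.0, 0.001, -1.0]]
wrist_force: [-1.1, 0.3, 1.0]
gripper_width: 0.007
gripper_force: 0.8
```

Request:
apply_moves:
  moves:
    - [[-0.0014, -0.0037, 0], 4]
    - [[-0.0014, -0.0037, 0], 4]
    - [[-0.0014, -0.0037, 0], 4]
    - [[-0.0014, -0.0037, 0], 4]
    - [[-0.0014, -0.0037, 0], 4]

```text
time_s: 5.8
tcp_pos: [0.3953, -0.0482, 0.0574]
ee_rot: [[-0.019, -1.0, -0.001], [-1.0, 0.019, 0.0], [-0.0, 0.001, -1.0]]
wrist_force: [-1.5, 0.5, 0.5]
gripper_width: 0.01
gripper_force: 0.9
```

Request:
apply_moves:
  moves:
    - [[-0.0014, -0.0037, 0], 4]
    - [[-0.0014, -0.0037, 0], 4]
    - [[-0.0014, -0.0037, 0], 4]
    - [[-0.0014, -0.0037, 0], 4]
    - [[0, 0, 0], 0]

```text
time_s: 6.22
tcp_pos: [0.4118, -0.0443, 0.0575]
ee_rot: [[-0.291, -0.957, 0.001], [-0.957, 0.291, 0.0], [-0.001, -0.001, -1.0]]
wrist_force: [-0.5, 0.7, -0.2]
gripper_width: 0.008
gripper_force: 0.2
```

```bash
cat > see.py <<'E'
from pl import *
from fit import *
P,a,s=cur(); print(P,a%360,s['time_s'],np.round(s['wrist_force'],1))
S=imaging.capture('scene'); m=mask(S,'salt_cellar',(292,258))
if m is not None: 
    x,f=fitcellar([(S,m)],[.4333,-.0742,-.56,.2]); print(m.sum(),x,f)
E
python3 see.py
```

```text
[ 0.41180074 -0.04430596  0.05749829] 163.05492607114357 6.2167 [-0.5  0.7 -0.2]
593.0 [ 0.4322641  -0.07048545  0.62612955  0.25113031] 0.10827629534107068
```

Request:
apply_moves:
  moves:
    - [[-0.0014, -0.0037, 0], 4]
    - [[-0.0014, -0.0037, 0], 4]
    - [[-0.0007, -0.0019, 0], 2]
    - [[-0.0007, -0.0019, 0], 2]
    - [[0, 0, 0], 0]

```text
time_s: 6.73
tcp_pos: [0.4232, -0.0448, 0.0573]
ee_rot: [[-0.483, -0.875, 0.001], [-0.875, 0.483, 0.0], [-0.001, -0.001, -1.0]]
wrist_force: [-0.4, 0.8, 0.3]
gripper_width: 0.005
gripper_force: 0.2
```

```bash
python3 see.py
```

```text
[ 0.42319572 -0.04480301  0.05727774] 151.0895011489907 6.7333 [-0.4  0.8  0.3]
591.0 [ 0.43414167 -0.06884161  0.92858096  0.22311134] 0.08203443814073853
```

Request:
apply_moves:
  moves:
    - [[-0.0007, -0.0018, 0], 2]
    - [[-0.0007, -0.0018, 0], 2]
    - [[0, -0.0005, 0], 0]
    - [[0, 0, 0], 0]
    - [[0, 0, 0], 0]

```text
time_s: 7.25
tcp_pos: [0.4272, -0.0457, 0.0571]
ee_rot: [[-0.543, -0.839, 0.0], [-0.839, 0.543, 0.0], [-0.0, -0.0, -1.0]]
wrist_force: [-0.6, 0.5, -0.2]
gripper_width: 0.005
gripper_force: 0.2
```

```bash
python3 see.py
```

```text
[ 0.42715652 -0.04573822  0.0571316 ] 147.08390811947828 7.25 [-0.6  0.5 -0.2]
617.0 [ 0.4340913  -0.06865523 -1.21759787 -0.65090742] 0.08331903263736613
```

Request:
apply_moves:
  moves:
    - [[-0.0006, -0.0018, 0], 2]
    - [[-0.0004, -0.0015, 0], 1.5]
    - [[0, 0, 0], 0]
    - [[0, 0, 0], 0]
    - [[0, 0.003, 0], 0]

```text
time_s: 7.77
tcp_pos: [0.4284, -0.045, 0.0571]
ee_rot: [[-0.594, -0.804, 0.0], [-0.804, 0.594, -0.0], [-0.0, -0.0, -1.0]]
wrist_force: [0.3, 0.3, 0.8]
gripper_width: 0.002
gripper_force: 0.0
```

Request:
apply_moves:
  moves:
    - [[0, 0.01, 0], 0]
    - [[0, 0.015, -0.03], 0]
    - [[0, 0.01, -0.04], 0]
    - [[0, 0, -0.04], 0]
    - [[0, 0, -0.03], 0]

```text
time_s: 8.18
tcp_pos: [0.3993, -0.0237, 0.2]
ee_rot: [[-0.593, -0.805, 0.003], [-0.805, 0.593, 0.0], [-0.002, -0.002, -1.0]]
wrist_force: [0.4, -0.1, 0.7]
gripper_width: 0.003
gripper_force: 0.0
```

```bash
cat > a2.py <<'E'
from pl import *
P,a,s=cur(); g=np.array([.5840,-.0516]); 
P,a=plan(P,a%360,[.30,-.32,.2],170,10); print(P,a)
E
python3 a2.py
```

```text
[[[0.0297,-0.0096,-0.0],np.float64(-2.64)],[[0.0302,-0.0082,-0.0],np.float64(-2.64)],[[0.0305,-0.0068,-0.0],np.float64(-2.64)],[[0.0308,-0.0054,-0.0],np.float64(-2.63)],[[0.031,-0.0039,-0.0],np.float64(-2.64)]]
[[[0.0311,-0.0026,-0.0],np.float64(-2.64)],[[0.0313,-0.0011,-0.0],np.float64(-2.64)],[[0.0312,0.0003,-0.0],np.float64(-2.64)],[[0.0312,0.0018,-0.0],np.float64(-2.64)],[[0.0311,0.0032,-0.0],np.float64(-2.64)]]
[ 0.30002738 -0.32002561  0.19996431] 170.00485098387173
```

Request:
apply_moves:
  moves:
    - [[0.0297, -0.0096, 0.0], -2.64]
    - [[0.0302, -0.0082, 0.0], -2.64]
    - [[0.0305, -0.0068, 0.0], -2.64]
    - [[0.0308, -0.0054, 0.0], -2.63]
    - [[0.031, -0.0039, 0.0], -2.64]

```text
time_s: 8.6
tcp_pos: [0.3485, -0.1728, 0.1971]
ee_rot: [[-0.392, -0.92, 0.001], [-0.92, 0.392, 0.0], [-0.0, -0.0, -1.0]]
wrist_force: [0.7, -0.1, 0.4]
gripper_width: 0.01
gripper_force: 0.0
```

Request:
apply_moves:
  moves:
    - [[0.0311, -0.0026, 0.0], -2.64]
    - [[0.0313, -0.0011, 0.0], -2.64]
    - [[0.0312, 0.0003, 0.0], -2.64]
    - [[0.0312, 0.0018, 0.0], -2.64]
    - [[0.0311, 0.0032, 0.0], -2.64]
  hand: 0.087

```text
time_s: 9.02
tcp_pos: [0.2988, -0.3208, 0.1969]
ee_rot: [[-0.173, -0.985, -0.0], [-0.985, 0.173, 0.0], [-0.0, 0.0, -1.0]]
wrist_force: [0.9, -0.0, -0.3]
gripper_width: 0.299
gripper_force: 0.0
```

```bash
cat > see2.py <<'E'
from pl import *
from ov import *
import sys
q0=[float(v) for v in sys.argv[1:5]]
P,a,s=cur(); print(P,a%360,s['time_s'])
T=imaging.capture('top'); S=imaging.capture('scene'); V=[]
for p in (T,S):
    n=proj(p,[q0[0],q0[1],.03])[0]; m=mask(p,'salt_cellar',n); 
    if m is not None: print('T' if p is T else 'S',m.sum(),fitcellar([(p,m)],q0)); V.append((p,m))
x,f=fitcellar(V,q0); print('both',x,f)
c=cellar(x)[0]; L=[(P[48:],(0,255,0)) for P in c]+[(c[0][:48],(0,255,0))]
o=[]
for p in (T,S):
    u,v=proj(p,[x[0],x[1],.03])[0].astype(int); o.append(crop(p,L,u-25,v-25,50,50,8)); o[-1][:, -2:]=0
    for k in models.place_of(p,'lid_knob'):
        uv=np.array(k['at'])*[640,480]
        if np.hypot(*(uv-[u,v]))<25: print('knob',at_z(p,uv,.059),k['confidence'])
cv2.imwrite('pics/'+sys.argv[5],np.hstack(o))
E
python3 see2.py .434 -.072 -.56 .0 shut.png
```

```text
[ 0.29877338 -0.32081589  0.19693334] 170.05021144137444 9.0167
T 546.0 (array([ 0.43267918, -0.07345863, -0.3284403 ,  0.03531228]), np.float64(0.04483229189111542))
S 596.0 (array([ 0.4341597 , -0.06745091, -1.54079702, -0.23539161]), np.float64(0.06054744045269114))
both [ 0.43345384 -0.07319726 -0.34095283  0.02898145] 0.1675082802007397
knob [ 0.44684176 -0.04682801  0.059     ] 0.58
knob [ 0.44293835 -0.05243409  0.059     ] 0.77
```

View pics/shut.png

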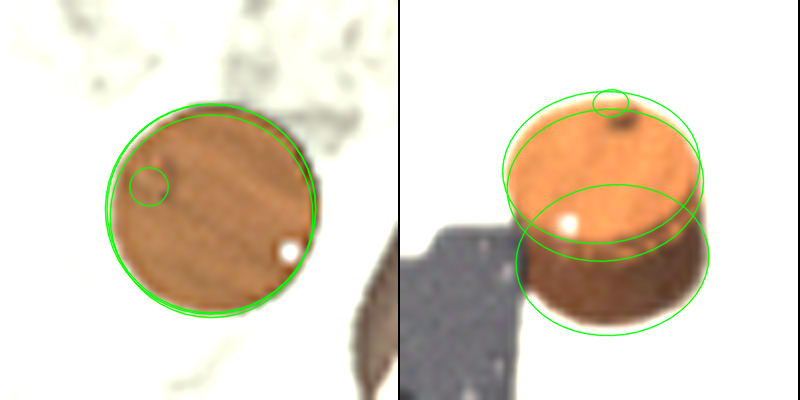

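In both halves the lid lies over the drum: knob at the far left, pin at (289,251) in the top half, no salt showing. To be sure it reaches the stop, I'll press the lid rim and drum wall flush with one flat touch from the side it opened to.

```bash
python3 - <<'E'
from pl import *
P,a,s=cur(); P,a=plan(P,a%360,[.3700,-.0383,.12],151,10); print(P,a)
E
```

```text
[[[-0.0289,-0.002,0.0077],np.float64(1.89)],[[-0.0289,-0.001,0.0077],np.float64(1.9)],[[-0.029,-0.0001,0.0077],np.float64(1.89)],[[-0.029,0.0009,0.0076],np.float64(1.89)],[[-0.0289,0.0018,0.0077],np.float64(1.89)]]
[[[-0.0288,0.0028,0.0077],np.float64(1.9)],[[-0.0287,0.0037,0.0077],np.float64(1.89)],[[-0.0286,0.0047,0.0077],np.float64(1.89)],[[-0.0284,0.0056,0.0077],np.float64(1.89)],[[-0.0282,0.0066,0.0077],np.float64(1.9)]]
[ 0.36998073 -0.03831328  0.11995258] 150.99655156153472
```

Request:
apply_moves:
  moves:
    - [[-0.0289, -0.002, 0.0], 1.89]
    - [[-0.0289, -0.001, 0.0], 1.9]
    - [[-0.029, 0.0, 0.0], 1.89]
    - [[-0.029, 0.0009, 0.0], 1.89]
    - [[-0.0289, 0.0018, 0.0], 1.89]
  hand: 0

```text
time_s: 9.73
tcp_pos: [0.3351, -0.1773, 0.1972]
ee_rot: [[-0.335, -0.942, 0.001], [-0.942, 0.335, 0.0], [-0.0, -0.001, -1.0]]
wrist_force: [-0.5, 0.2, -1.0]
gripper_width: 0.374
gripper_force: 0.0
```

Request:
apply_moves:
  moves:
    - [[-0.0288, 0.0028, 0.015], 1.9]
    - [[-0.0287, 0.0037, 0.015], 1.89]
    - [[-0.0286, 0.0047, 0.015], 1.89]
    - [[-0.0284, 0.0056, 0.015], 1.89]
    - [[-0.0282, 0.0066, 0.015], 1.9]

```text
time_s: 10.15
tcp_pos: [0.37, -0.0367, 0.1219]
ee_rot: [[-0.484, -0.875, 0.002], [-0.875, 0.484, 0.001], [-0.001, -0.001, -1.0]]
wrist_force: [0.9, -0.7, 0.0]
gripper_width: 0.03
gripper_force: 0.0
```

Request:
apply_moves:
  moves:
    - [[0, 0, 0.02], 0]
    - [[0, 0, 0.02], 0]
    - [[0, 0, 0.02], 0]
    - [[0, 0, 0.02], 0]
    - [[0, 0, 0], 0]

```text
time_s: 10.57
tcp_pos: [0.3675, -0.0388, 0.0397]
ee_rot: [[-0.484, -0.875, -0.007], [-0.875, 0.484, -0.002], [0.005, 0.005, -1.0]]
wrist_force: [-0.2, -0.2, -0.9]
gripper_width: 0.003
gripper_force: 0.0
```

Request:
apply_moves:
  moves:
    - [[0, -0.004, 0], 0]
    - [[0, -0.004, 0], 0]
    - [[0, -0.004, 0], 0]
    - [[0, -0.004, 0], 0]
    - [[0, -0.002, 0], 0]

```text
time_s: 10.98
tcp_pos: [0.3874, -0.048, 0.043]
ee_rot: [[-0.486, -0.874, 0.003], [-0.874, 0.486, 0.001], [-0.002, -0.002, -1.0]]
wrist_force: [0.1, -0.0, 0.9]
gripper_width: 0.006
gripper_force: 0.0
```

Request:
apply_moves:
  moves:
    - [[0, -0.001, 0], 0]
    - [[0, -0.001, 0], 0]
    - [[0, 0, 0], 0]

```text
time_s: 11.23
tcp_pos: [0.3879, -0.0491, 0.0422]
ee_rot: [[-0.486, -0.874, 0.0], [-0.874, 0.486, 0.0], [-0.0, -0.0, -1.0]]
wrist_force: [-0.1, 0.3, -0.9]
gripper_width: 0.007
gripper_force: 0.0
```

Request:
apply_moves:
  moves:
    - [[0, -0.001, 0], 0]
    - [[0, -0.001, 0], 0]
    - [[0, 0, 0], 0]

```text
time_s: 11.48
tcp_pos: [0.3897, -0.05, 0.0421]
ee_rot: [[-0.485, -0.874, 0.0], [-0.874, 0.485, -0.0], [-0.0, -0.0, -1.0]]
wrist_force: [-0.5, 0.8, -0.1]
gripper_width: 0.006
gripper_force: 0.0
```

Request:
apply_moves:
  moves:
    - [[0, -0.001, 0], 0]
    - [[0, -0.001, 0], 0]
    - [[0, 0, 0], 0]

```text
time_s: 11.73
tcp_pos: [0.3915, -0.0509, 0.0421]
ee_rot: [[-0.485, -0.874, 0.0], [-0.874, 0.485, -0.0], [-0.0, -0.0, -1.0]]
wrist_force: [0.1, 0.3, -0.6]
gripper_width: 0.006
gripper_force: 0.0
```

Request:
apply_moves:
  moves:
    - [[0, -0.001, 0.003], 0]
    - [[0, -0.001, 0], 0]
    - [[0, 0, 0], 0]

```text
time_s: 11.98
tcp_pos: [0.393, -0.052, 0.0388]
ee_rot: [[-0.485, -0.874, -0.0], [-0.874, 0.485, -0.0], [0.0, 0.0, -1.0]]
wrist_force: [-0.3, -0.2, -0.1]
gripper_width: 0.002
gripper_force: 0.0
```

Request:
apply_moves:
  moves:
    - [[0, -0.001, 0], 0]
    - [[0, -0.001, 0], 0]
    - [[0, 0, 0], 0]

```text
time_s: 12.23
tcp_pos: [0.3947, -0.0529, 0.039]
ee_rot: [[-0.486, -0.874, -0.0], [-0.874, 0.486, 0.0], [0.0, 0.0, -1.0]]
wrist_force: [0.2, 1.0, 0.2]
gripper_width: 0.011
gripper_force: 0.5
```

Request:
apply_moves:
  moves:
    - [[0, -0.001, 0], 0]
    - [[0, 0, 0], 0]
    - [[0, 0, 0], 0]

```text
time_s: 12.48
tcp_pos: [0.3954, -0.0533, 0.039]
ee_rot: [[-0.485, -0.874, -0.0], [-0.874, 0.485, 0.0], [0.0, 0.0, -1.0]]
wrist_force: [-2.4, 2.1, 0.9]
gripper_width: 0.007
gripper_force: 1.0
```

```bash
python3 - <<'E'
from pl import *
P,a,s=cur(); print(P,s['wrist_force'])
S=imaging.capture('scene')
u,v=proj(S,[.43,-.073,.04])[0].astype(int)
cv2.imwrite('pics/touch.png',cv2.resize(S['frame'][v-40:v+30,u-45:u+35],None,fx=8,fy=8,interpolation=2))
E
```

```text
[ 0.39543537 -0.05331561  0.03902217] [-2.38275204  2.08427763  0.89833202]
```

View pics/touch.png

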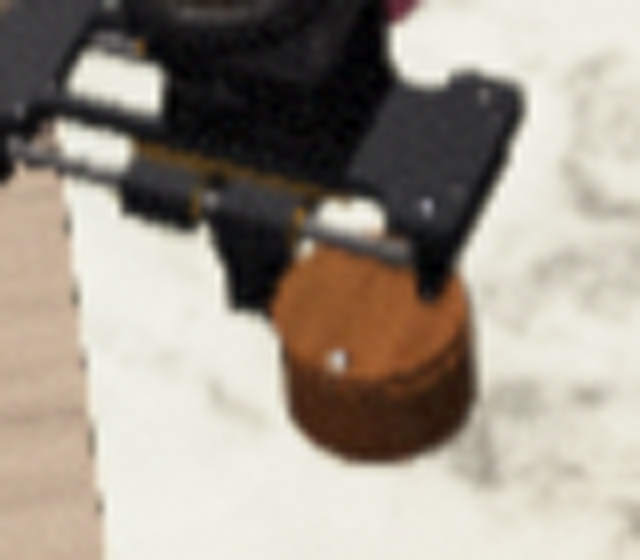

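The wrist force jumped to about 3 N with the finger flat against both lid rim and wall, and the picture shows them flush, so the lid is shut. Next, a lateral push to bring the cellar onto the gap line.

```bash
python3 - <<'E'
from pl import *
P,a,s=cur(); P=np.array([.3954,-.0533,.039])+axes(151)@np.array([0,.015,-.121]); P,a=plan(P,a%360,[.4238,-.1337,.16],170.3,5); print(P,a)
E
```

```text
[[[0.0113,-0.0158,0.0],np.float64(-3.87)],[[0.0123,-0.0149,0.0],np.float64(-3.87)],[[0.0134,-0.0141,0.0],np.float64(-3.86)],[[0.0142,-0.0132,0.0],np.float64(-3.87)],[[0.0151,-0.0122,0.0],np.float64(-3.87)]]
[ 0.4237853  -0.13369733  0.16      ] 170.2994115878107
```

Request:
apply_moves:
  moves:
    - [[0, 0.015, 0], 0]
    - [[0, 0, -0.03], 0]
    - [[0, 0, -0.03], 0]
    - [[0, 0, -0.03], 0]
    - [[0, 0, -0.031], 0]

```text
time_s: 12.95
tcp_pos: [0.3823, -0.0463, 0.1615]
ee_rot: [[-0.485, -0.874, 0.0], [-0.874, 0.485, -0.0], [0.0, -0.0, -1.0]]
wrist_force: [0.6, 0.7, -0.6]
gripper_width: 0.005
gripper_force: 0.0
```

Request:
apply_moves:
  moves:
    - [[0.0113, -0.0158, 0.0], -3.87]
    - [[0.0123, -0.0149, 0.0], -3.87]
    - [[0.0134, -0.0141, 0.0], -3.86]
    - [[0.0142, -0.0132, 0.0], -3.87]
    - [[0.0151, -0.0122, 0.0], -3.87]

```text
time_s: 13.37
tcp_pos: [0.4245, -0.1348, 0.1603]
ee_rot: [[-0.165, -0.986, 0.001], [-0.986, 0.165, -0.0], [0.0, -0.001, -1.0]]
wrist_force: [-0.1, 0.1, 0.2]
gripper_width: 0.005
gripper_force: 0.0
```

Request:
apply_moves:
  moves:
    - [[0, 0, 0.035], 0]
    - [[0, 0, 0.035], 0]
    - [[0, 0, 0.035], 0]
    - [[0, 0, 0.03], 0]
    - [[0, 0, 0], 0]

```text
time_s: 13.78
tcp_pos: [0.4197, -0.134, 0.0203]
ee_rot: [[-0.17, -0.985, -0.012], [-0.985, 0.17, -0.0], [0.002, 0.012, -1.0]]
wrist_force: [-0.3, -0.3, 0.5]
gripper_width: 0.004
gripper_force: 0.0
```

```bash
cat > gap.py <<'E'
from pl import *
b=np.array([.5723,-.1198]); yaw=-.17
ex=np.array([np.cos(yaw),np.sin(yaw)]); ey=np.array([-ex[1],ex[0]]); g=b+.069*ey
def tog(p): d=np.array(p)[:2]-g; return np.array([d@ex,d@ey]).round(4)
if __name__=='__main__':
    P,a,s=cur(); print('tcp',P.round(4),'gap frame',tog(P),a%360,s['time_s'],np.round(s['wrist_force'],1)); print('mill',b+.137*ey)
    print('cellar est',tog([.4335,-.0740]))
E
python3 gap.py
```

```text
tcp [ 0.4197 -0.134   0.0203] gap frame [-0.148  -0.1088] 170.21816743510385 13.7833 [-0.3 -0.3  0.5]
mill [0.59547798 0.01522511]
cellar est [-0.1445 -0.0473]
```

Request:
apply_moves:
  moves:
    - [[-0.0035, 0, 0], 0]
    - [[-0.0035, 0, 0], 0]
    - [[-0.0035, 0, 0], 0]
    - [[-0.0035, 0, 0], 0]
    - [[-0.0035, 0, 0], 0]

```text
time_s: 14.2
tcp_pos: [0.4279, -0.1164, 0.0268]
ee_rot: [[-0.167, -0.986, 0.003], [-0.986, 0.167, -0.0], [-0.0, -0.003, -1.0]]
wrist_force: [-1.0, -4.7, 3.7]
gripper_width: 0.004
gripper_force: 2.4
```

Request:
apply_moves:
  moves:
    - [[-0.0035, 0, 0], 0]
    - [[-0.0035, 0, 0], 0]
    - [[-0.0035, 0, 0], 0]
    - [[-0.0035, 0, 0], 0]
    - [[-0.0035, 0, 0], 0]

```text
time_s: 14.62
tcp_pos: [0.4299, -0.099, 0.0252]
ee_rot: [[-0.168, -0.986, -0.0], [-0.986, 0.168, -0.0], [0.0, 0.0, -1.0]]
wrist_force: [-0.6, -4.2, 3.2]
gripper_width: 0.004
gripper_force: 2.5
```

Request:
apply_moves:
  moves:
    - [[-0.0035, 0, 0], 0]
    - [[-0.0035, 0, 0], 0]
    - [[-0.0035, 0, 0], 0]
    - [[-0.0035, 0, 0], 0]
    - [[-0.0035, 0, 0], 0]

```text
time_s: 15.03
tcp_pos: [0.4327, -0.0818, 0.025]
ee_rot: [[-0.168, -0.986, -0.001], [-0.986, 0.168, -0.0], [0.0, 0.001, -1.0]]
wrist_force: [-0.7, -5.7, 5.0]
gripper_width: 0.008
gripper_force: 2.8
```

Request:
apply_moves:
  moves:
    - [[-0.0035, 0, 0], 0]
    - [[-0.0025, 0, 0], 0]
    - [[-0.001, 0, 0], 0]
    - [[0, 0, 0], 0]
    - [[0, 0, 0], 0]

```text
time_s: 15.45
tcp_pos: [0.434, -0.0748, 0.0248]
ee_rot: [[-0.169, -0.986, -0.0], [-0.986, 0.169, 0.0], [-0.0, 0.0, -1.0]]
wrist_force: [-0.1, -2.5, 2.1]
gripper_width: 0.005
gripper_force: 1.0
```

```bash
cat > see3.py <<'E'
from gap import *
from fit import *
import sys
P,a,s=cur(); print('tcp',P.round(4),tog(P),a%360,s['time_s'],np.round(s['wrist_force'],1))
x0,y0=[float(v) for v in sys.argv[1:3]]
for c in ('top','scene'):
    p=imaging.capture(c); n=proj(p,[x0,y0,.03])[0]; m=mask(p,'salt_cellar',n)
    if m is None: print(c,'none'); continue
    # shut: only x,y free
    def cost(q): return np.abs(render(p,cellar([*q,-.5,0])[0][:2])-m).sum()/m.sum()
    o=minimize(cost,[x0,y0],method='Nelder-Mead',options=dict(initial_simplex=[[x0,y0],[x0+.006,y0],[x0,y0+.006]],xatol=1e-4))
    print(c,m.sum(),o.x.round(4),round(o.fun,3),'gap',tog(o.x))
    cv2.imwrite(f'pics/{c}_{s["time_s"]:.1f}.png',p['frame'])
E
python3 see3.py .4415 -.027
```

```text
tcp [ 0.434  -0.0748  0.0248] [-0.144 -0.048] 170.2931889550528 15.45 [-0.1 -2.5  2.1]
top none
scene 111.0 [ 0.4438 -0.0308] 4.727 gap [-0.1417 -0.0031]
```

Request:
apply_moves:
  moves:
    - [[0.005, 0, 0], 0]
    - [[0.02, 0, 0], 0]
    - [[0.02, 0, -0.02], 0]
    - [[0.0, 0, -0.04], 0]
    - [[0, 0, -0.04], 0]

```text
time_s: 16.07
tcp_pos: [0.4251, -0.1204, 0.1251]
ee_rot: [[-0.17, -0.985, -0.004], [-0.985, 0.17, 0.0], [0.001, 0.004, -1.0]]
wrist_force: [2.1, -0.8, -0.8]
gripper_width: 0.006
gripper_force: 0.0
```

Request:
apply_moves:
  moves:
    - [[0.02, 0.01, -0.02], 0]
    - [[0.03, 0.02, 0], 0]
    - [[0.035, 0.02, 0], 0]
    - [[0.035, 0.02, 0], 0]
    - [[0.035, 0.02, 0], 0]

```text
time_s: 16.48
tcp_pos: [0.3106, -0.258, 0.1454]
ee_rot: [[-0.167, -0.986, 0.002], [-0.986, 0.167, -0.0], [-0.0, -0.002, -1.0]]
wrist_force: [1.0, -1.3, -0.6]
gripper_width: 0.003
gripper_force: 0.0
```

Request:
apply_moves:
  moves:
    - [[0.03, 0.02, 0], 0]
    - [[0.02, 0.01, 0], 0]

```text
time_s: 16.65
tcp_pos: [0.2711, -0.3025, 0.145]
ee_rot: [[-0.171, -0.985, 0.0], [-0.985, 0.171, 0.001], [-0.001, -0.0, -1.0]]
wrist_force: [0.5, 0.4, 0.2]
gripper_width: 0.007
gripper_force: 0.0
```

```bash
python3 see3.py .4415 -.027
```

```text
tcp [ 0.2711 -0.3025  0.145 ] [-0.2659 -0.3   ] 170.16559643629682 16.65 [0.5 0.4 0.2]
top 585.0 [ 0.4427 -0.0288] 0.065 gap [-0.1432 -0.0012]
scene 592.0 [ 0.4421 -0.0255] 0.079 gap [-0.1443  0.0019]
```

The cellar is about on the gap line. I'll refine both in the top view only, so calibration errors cancel.

```bash
sed -i 's/^best=None/import sys\nif __name__!="__main__": raise SystemExit\nbest=None/' fp.py; cat > rel.py <<'E'
src=open('fp.py').read().split('import sys')[0]
exec(src)
from gap import tog
def cost(q):
    b,m,_=model(q); return np.abs(render(T,b)-mb).sum()/mb.sum()+np.abs(render(T,m)-mm).sum()/mm.sum()
for y0 in (-.19,-.15):
    q=np.array([.596,.0152,y0,.193,.0169,.0138,.0251,.12,.0237]); w=np.array([.008,.008,.06,.015,.003,.005,.004,.02,.006])
    for _ in range(2):
        o=minimize(cost,q,method='Powell',options=dict(maxiter=3,xtol=1e-4),bounds=list(zip(q-w*.99,q+w))); q=o.x
    b=model(q)[2]; yw=q[2]; ey=np.array([-np.sin(yw),np.cos(yw)]); g=b+.069*ey; ex=np.array([ey[1],-ey[0]])
    print('T-only',q.round(4),round(o.fun,4),'bottle',b.round(4),'mid in old gap frame',tog(g))
    mc=seg(T,(280,225,325,275),0,tuple(proj(T,[.4427,-.0288,.05])[0].astype(int)))
    def cc(x): return np.abs(render(T,cellar([*x,-.5,0])[0][:2])-mc).sum()/mc.sum()
    c=minimize(cc,[.4427,-.0288],method='Nelder-Mead',options=dict(initial_simplex=[[.4427,-.0288],[.447,-.0288],[.4427,-.025]],xatol=1e-4))
    d=c.x-g; print('cellar',c.x.round(4),round(c.fun,4),'rel',(d@ex).round(4),(d@ey).round(4))
E
python3 rel.py
```

```text
780.06 485.1199999999999 1544.0
T-only [ 0.5951  0.0152 -0.1668  0.1929  0.0163  0.0135  0.0252  0.1251  0.0221] 0.0845 bottle [ 0.5723 -0.1199] mid in old gap frame [-0.0002 -0.0001]
cellar [ 0.4415 -0.0286] 0.0304 rel -0.1442 -0.0007
T-only [ 0.5948  0.0152 -0.1627  0.191   0.0165  0.0133  0.0248  0.1272  0.0175] 0.0821 bottle [ 0.5726 -0.12  ] mid in old gap frame [-0.0002 -0.0001]
cellar [ 0.4415 -0.0286] 0.0304 rel -0.1441 -0.0001
```

```bash
sed -i 's/^b=.*/b=np.array([.5724,-.1199]); yaw=-.165/' gap.py; python3 - <<'E'
from gap import *
P,a,s=cur(); t=g-.144*ex+.065*ey; print(g,t)
P,a=plan(P,a%360,[*t,.145],170.5,10); print(P,a)
E
```

```text
[ 0.58373341 -0.05183713] [0.45236557 0.0359324 ]
[[[-0.0362,-0.0119,0.0],np.float64(-0.02)],[[-0.0362,-0.0119,0.0],np.float64(-0.01)],[[-0.0362,-0.012,0.0],np.float64(-0.02)],[[-0.0362,-0.0119,0.0],np.float64(-0.01)],[[-0.0362,-0.012,0.0],np.float64(-0.02)]]
[[[-0.0362,-0.0119,0.0],np.float64(-0.02)],[[-0.0362,-0.012,0.0],np.float64(-0.01)],[[-0.0361,-0.012,0.0],np.float64(-0.02)],[[-0.0362,-0.012,0.0],np.float64(-0.01)],[[-0.0362,-0.012,0.0],np.float64(-0.02)]]
[0.45237674 0.03594947 0.1450299 ] 170.50054116357896
```

Request:
apply_moves:
  moves:
    - [[-0.0362, -0.012, 0.0], -0.02]
    - [[-0.0362, -0.012, 0.0], 0]
    - [[-0.0362, -0.012, 0.0], 0]
    - [[-0.0362, -0.012, 0.0], 0]
    - [[-0.0362, -0.012, 0.0], 0]

```text
time_s: 17.37
tcp_pos: [0.3642, -0.1302, 0.1453]
ee_rot: [[-0.166, -0.986, 0.001], [-0.986, 0.166, 0.0], [-0.0, -0.001, -1.0]]
wrist_force: [0.9, -1.1, -0.0]
gripper_width: 0.006
gripper_force: 0.0
```

Request:
apply_moves:
  moves:
    - [[-0.0362, -0.012, 0.0], 0]
    - [[-0.0362, -0.012, 0.0], 0]
    - [[-0.0362, -0.012, 0.0], 0]
    - [[-0.0362, -0.012, 0.0], 0]
    - [[-0.0362, -0.012, 0.0], 0]

```text
time_s: 17.78
tcp_pos: [0.4533, 0.0388, 0.1452]
ee_rot: [[-0.165, -0.986, 0.001], [-0.986, 0.165, 0.0], [-0.0, -0.001, -1.0]]
wrist_force: [0.3, -0.2, 0.3]
gripper_width: 0.005
gripper_force: 0.0
```

Request:
apply_moves:
  moves:
    - [[0, 0, 0], 0]
    - [[0, 0, 0.04], 0]
    - [[0, 0, 0.04], 0]
    - [[0, 0, 0.04], 0]
    - [[0, 0, 0], 0]

```text
time_s: 18.2
tcp_pos: [0.4472, 0.0345, 0.0182]
ee_rot: [[-0.167, -0.986, -0.016], [-0.986, 0.167, -0.006], [0.009, 0.015, -1.0]]
wrist_force: [-1.8, -0.9, -0.7]
gripper_width: 0.007
gripper_force: 0.0
```

Request:
apply_moves:
  moves:
    - [[0.003, 0, 0], 0]
    - [[0.003, 0, 0], 0]
    - [[0.003, 0, 0], 0]
    - [[0.003, 0, 0], 0]
    - [[0, 0, 0], 0]

```text
time_s: 18.62
tcp_pos: [0.4517, 0.0234, 0.0271]
ee_rot: [[-0.169, -0.986, 0.004], [-0.986, 0.169, 0.002], [-0.003, -0.004, -1.0]]
wrist_force: [0.1, 0.2, 0.2]
gripper_width: 0.006
gripper_force: 0.0
```

```bash
python3 gap.py
```

```text
tcp [0.4517 0.0234 0.0271] gap frame [-0.1426  0.0526] 170.28133483836717 18.6167 [0.1 0.2 0.2]
mill [0.59490257 0.01523931]
cellar est [-0.1446 -0.0465]
```

Request:
apply_moves:
  moves:
    - [[0.002, 0, 0.002], 0]
    - [[0.001, 0, 0], 0]
    - [[0, 0, 0], 0]

```text
time_s: 18.87
tcp_pos: [0.4503, 0.0203, 0.0234]
ee_rot: [[-0.169, -0.986, 0.001], [-0.986, 0.169, 0.0], [-0.0, -0.001, -1.0]]
wrist_force: [-0.6, 0.1, -0.7]
gripper_width: 0.005
gripper_force: 0.0
```

Request:
apply_moves:
  moves:
    - [[0.001, 0, 0], 0]
    - [[0, 0, 0], 0]

```text
time_s: 19.03
tcp_pos: [0.4501, 0.0195, 0.0231]
ee_rot: [[-0.168, -0.986, -0.0], [-0.986, 0.168, -0.0], [0.0, 0.0, -1.0]]
wrist_force: [-0.6, 0.2, 0.5]
gripper_width: 0.01
gripper_force: 0.0
```

Request:
apply_moves:
  moves:
    - [[0.001, 0, 0], 0]
    - [[0, 0, 0], 0]

```text
time_s: 19.2
tcp_pos: [0.4499, 0.0185, 0.023]
ee_rot: [[-0.168, -0.986, -0.0], [-0.986, 0.168, -0.0], [0.0, 0.0, -1.0]]
wrist_force: [0.8, -0.3, 0.5]
gripper_width: 0.001
gripper_force: 0.0
```

Request:
apply_moves:
  moves:
    - [[0.001, 0, 0], 0]
    - [[0, 0, 0], 0]

```text
time_s: 19.37
tcp_pos: [0.4497, 0.0175, 0.023]
ee_rot: [[-0.168, -0.986, -0.0], [-0.986, 0.168, -0.0], [0.0, 0.0, -1.0]]
wrist_force: [-0.3, -1.1, 0.4]
gripper_width: 0.007
gripper_force: 0.0
```

```bash
python3 gap.py
```

```text
tcp [0.4497 0.0175 0.023 ] gap frame [-0.1436  0.0464] 170.3207284458018 19.3667 [-0.3 -1.1  0.4]
mill [0.59490257 0.01523931]
cellar est [-0.1446 -0.0465]
```

Request:
apply_moves:
  moves:
    - [[0.001, 0, 0], 0]
    - [[0, 0, 0], 0]

```text
time_s: 19.53
tcp_pos: [0.4496, 0.0166, 0.023]
ee_rot: [[-0.168, -0.986, 0.0], [-0.986, 0.168, 0.0], [-0.0, -0.0, -1.0]]
wrist_force: [-0.3, 0.3, -0.2]
gripper_width: 0.007
gripper_force: 0.1
```

Request:
apply_moves:
  moves:
    - [[0.001, 0, 0], 0]
    - [[0, 0, 0], 0]

```text
time_s: 19.7
tcp_pos: [0.4499, 0.0159, 0.0231]
ee_rot: [[-0.168, -0.986, 0.001], [-0.986, 0.168, 0.001], [-0.001, -0.001, -1.0]]
wrist_force: [0.9, 1.7, -0.7]
gripper_width: 0.005
gripper_force: 0.8
```

```bash
python3 gap.py
```

```text
tcp [0.4499 0.0159 0.0231] gap frame [-0.1432  0.0448] 170.32170567074078 19.7 [ 0.9  1.7 -0.7]
mill [0.59490257 0.01523931]
cellar est [-0.1446 -0.0465]
```

The two side touches put the cellar axis at −1.0 mm in the robot frame against −0.4 mm from the camera, so the frames agree to about 0.5 mm. Next, go behind the cellar.

```bash
python3 - <<'E'
from gap import *
P=np.array([.4499,.0159,.023]);a=170.32
P=P+axes(a)@np.array([-.012,0,-.08])
t=g-.208*ex+.0015*ey; print(t)
P,a=plan(P,a,[*t,.103],170.55,5); print(P,a)
E
```

```text
[ 0.37880477 -0.01619302]
[[[0.0111,0.0129,0.0],-0.05],[[0.0111,0.013,0.0],-0.04],[[0.0111,0.0129,0.0],-0.05],[[0.0111,0.013,0.0],-0.04],[[0.0111,0.013,0.0],-0.05]]
[ 0.37877875 -0.01620247  0.103     ] 170.55
```

Request:
apply_moves:
  moves:
    - [[-0.012, 0, 0], 0]
    - [[0, 0, -0.02], 0]
    - [[0, 0, -0.03], 0]
    - [[0, 0, -0.03], 0]
    - [[0, 0, 0], 0]

```text
time_s: 20.12
tcp_pos: [0.4553, 0.0293, 0.1083]
ee_rot: [[-0.166, -0.986, 0.011], [-0.986, 0.166, 0.003], [-0.005, -0.01, -1.0]]
wrist_force: [0.4, 0.4, -0.1]
gripper_width: 0.008
gripper_force: 0.0
```

Request:
apply_moves:
  moves:
    - [[0.0111, 0.013, 0.0], -0.05]
    - [[0.0111, 0.013, 0.0], -0.05]
    - [[0.0111, 0.013, 0.0], -0.05]
    - [[0.0111, 0.013, 0.0], -0.04]
    - [[0.0111, 0.013, 0.0], -0.04]

```text
time_s: 20.53
tcp_pos: [0.3773, -0.0164, 0.1028]
ee_rot: [[-0.164, -0.987, -0.0], [-0.987, 0.164, -0.0], [0.0, 0.0, -1.0]]
wrist_force: [-0.1, -0.0, -0.3]
gripper_width: 0.009
gripper_force: 0.0
```

Request:
apply_moves:
  moves:
    - [[0, 0, 0.02], 0]
    - [[0, 0, 0.025], 0]
    - [[0, 0, 0.025], 0]
    - [[0, 0, 0], 0]
    - [[0, 0, 0], 0]

```text
time_s: 20.95
tcp_pos: [0.3774, -0.0165, 0.0324]
ee_rot: [[-0.164, -0.987, -0.003], [-0.987, 0.164, -0.002], [0.002, 0.003, -1.0]]
wrist_force: [0.8, 0.4, 0.3]
gripper_width: 0.003
gripper_force: 0.0
```

```bash
python3 gap.py
```

```text
tcp [ 0.3774 -0.0165  0.0324] gap frame [-0.2094  0.001 ] 170.5853555763622 20.95 [0.8 0.4 0.3]
mill [0.59490257 0.01523931]
cellar est [-0.1446 -0.0465]
```

Request:
apply_moves:
  moves:
    - [[0, -0.004, 0], 0]
    - [[0, -0.004, 0], 0]
    - [[0, -0.004, 0], 0]
    - [[0, -0.003, 0], 0]
    - [[0, -0.003, 0], 0]

```text
time_s: 21.37
tcp_pos: [0.3969, -0.0193, 0.0337]
ee_rot: [[-0.164, -0.986, 0.002], [-0.986, 0.164, 0.001], [-0.001, -0.002, -1.0]]
wrist_force: [0.1, 0.7, -0.3]
gripper_width: 0.005
gripper_force: 0.0
```

Request:
apply_moves:
  moves:
    - [[0, -0.003, 0], 0]
    - [[0, -0.004, 0], 0]
    - [[0, -0.004, 0], 0]
    - [[0, -0.004, 0], 0]
    - [[0, -0.004, 0], 0]

```text
time_s: 21.78
tcp_pos: [0.4131, -0.0232, 0.0327]
ee_rot: [[-0.165, -0.986, -0.004], [-0.986, 0.165, -0.001], [0.002, 0.004, -1.0]]
wrist_force: [-5.5, 1.8, 3.6]
gripper_width: 0.005
gripper_force: 2.4
```

Request:
apply_moves:
  moves:
    - [[0, -0.004, 0], 0]
    - [[0, -0.004, 0], 0]
    - [[0, -0.004, 0], 0]
    - [[0, -0.004, 0], 0]
    - [[0, -0.004, 0], 0]

```text
time_s: 22.2
tcp_pos: [0.435, -0.0258, 0.0329]
ee_rot: [[-0.164, -0.986, 0.0], [-0.986, 0.164, 0.0], [-0.0, -0.0, -1.0]]
wrist_force: [-2.2, 1.0, -0.6]
gripper_width: 0.001
gripper_force: 1.3
```

Request:
apply_moves:
  moves:
    - [[0, -0.004, 0], 0]
    - [[0, -0.004, 0], 0]
    - [[0, -0.003, 0], 0]
    - [[0, -0.002, 0], 0]
    - [[0, 0, 0], 0]

```text
time_s: 22.62
tcp_pos: [0.448, -0.0279, 0.0331]
ee_rot: [[-0.164, -0.986, 0.001], [-0.986, 0.164, 0.0], [-0.0, -0.001, -1.0]]
wrist_force: [-1.4, 1.0, -0.8]
gripper_width: 0.005
gripper_force: 0.7
```

```bash
python3 gap.py
```

```text
tcp [ 0.448  -0.0279  0.0331] gap frame [-0.1378  0.0014] 170.55510085790436 22.6167 [-1.4  1.  -0.8]
mill [0.59490257 0.01523931]
cellar est [-0.1446 -0.0465]
```

Request:
apply_moves:
  moves:
    - [[0, 0.01, 0], 0]
    - [[0, 0.02, 0], 0]
    - [[0, 0.02, -0.03], 0]
    - [[0, 0.01, -0.04], 0]
    - [[0.02, 0, -0.03], 0]
  hand: 0

```text
time_s: 23.03
tcp_pos: [0.384, -0.0365, 0.1352]
ee_rot: [[-0.159, -0.987, 0.003], [-0.987, 0.159, 0.0], [-0.001, -0.003, -1.0]]
wrist_force: [1.5, -0.1, -0.2]
gripper_width: 0.005
gripper_force: 0.0
```

Request:
apply_moves:
  moves:
    - [[0.04, 0, 0], 0]
    - [[0.04, 0, 0], 0]
    - [[0.04, 0, 0], 0]
    - [[0.04, 0, 0], 0]
    - [[0.02, 0, 0], 0]
  hand: 0.087

```text
time_s: 23.45
tcp_pos: [0.3547, -0.218, 0.1337]
ee_rot: [[-0.166, -0.986, 0.003], [-0.986, 0.166, -0.001], [0.001, -0.003, -1.0]]
wrist_force: [0.9, 0.8, -0.6]
gripper_width: 0.3
gripper_force: 0.0
```

```bash
cat > rel2.py <<'E'
import sys
src=open('fp.py').read().split('mb=seg')[0]; exec(src)
from gap import *
P,a,s=cur(); print('tcp',P.round(4),tog(P),a%360,s['time_s'],s['gripper_width'])
x0=g+float(sys.argv[1])*ex+float(sys.argv[2])*ey
for n,p in (('T',T),('S',S)):
    u,v=proj(p,[*x0,.05])[0].astype(int); mc=seg(p,(u-22,v-22,u+22,v+24),0,(u,v))
    def cc(x): return np.abs(render(p,cellar([*x,-.5,0])[0][:2])-mc).sum()/mc.sum()
    c=minimize(cc,x0,method='Nelder-Mead',options=dict(initial_simplex=[x0,x0+[.004,0],x0+[0,.004]],xatol=1e-4))
    print(n,c.x.round(4),round(c.fun,4),'gap',tog(c.x),mc.sum())
    m=mask(p,'salt_cellar',(u,v))
    if m is not None:
        mc=m; c=minimize(cc,x0,method='Nelder-Mead',options=dict(initial_simplex=[x0,x0+[.004,0],x0+[0,.004]],xatol=1e-4)); print(n,'net',round(c.fun,4),'gap',tog(c.x))
o=np.hstack([cv2.resize(p['frame'][v-40:v+40,u-40:u+40],(400,400),interpolation=2) for p,(u,v) in ((p,proj(p,[*(g-.03*ex),.05])[0].astype(int)) for p in (T,S))]); cv2.imwrite(f'pics/r{s["time_s"]:.1f}.png',o)
E
python3 rel2.py -.0945 0; ls pics | tail -3
```

```text
tcp [ 0.3549 -0.2175  0.1333] [-0.1986 -0.2011] 170.28543639171218 23.55 0.39370764755255294
T [ 0.4908 -0.0392] 0.4007 gap [-0.0938 -0.0028] 929.44
T net 0.055 gap [-0.0944 -0.002 ]
S [ 0.4889 -0.04  ] 0.3735 gap [-0.0955 -0.0039] 853.1
S net 0.1764 gap [-0.0922  0.0021]
top1.png
top_16.6.png
touch.png
```

Request:
apply_moves:
  moves:
    - [[0.04, 0.0, 0], 0]
    - [[0.04, 0.01, 0], 0]
    - [[0.03, 0.02, 0], 0]
    - [[0, 0, 0], 0]

```text
time_s: 23.98
tcp_pos: [0.3053, -0.3204, 0.1328]
ee_rot: [[-0.168, -0.986, -0.001], [-0.986, 0.168, 0.0], [-0.0, 0.001, -1.0]]
wrist_force: [-0.3, 0.7, -0.4]
gripper_width: 0.788
gripper_force: 0.0
```

```bash
python3 rel2.py -.0945 0
```

```text
tcp [ 0.3073 -0.3187  0.1331] [-0.2288 -0.3087] 170.50389637238524 24.0833 0.8730742502606086
T [ 0.4909 -0.0392] 0.0282 gap [-0.0936 -0.0028] 569.74
T net 0.0964 gap [-0.0946 -0.0014]
S [ 0.4915 -0.0354] 0.1122 gap [-0.0936  0.0011] 570.58
S net 0.1405 gap [-0.0917  0.0001]
```

The cellar sits 2.8 mm right of the gap axis after that push, because a single-finger push is unstable. I'll use both fingers spread as a self-centring fork for the next stretch, then the single leading finger only for the last 40 mm.

```bash
python3 - <<'E'
from gap import *
P,a,s=cur(); t=g-.165*ex+.0005*ey; print(t,a%360,s['joints'][5])
P,a=plan(P,a%360,[*t,.133],260.55,15); print(P,a)
E
```

```text
[ 0.42105651 -0.02424229] 170.66195167522864 15.413289375342151
[[[-0.0205,-0.0042,0.0],np.float64(-5.99)],[[-0.02,-0.0064,0.0],np.float64(-6.0)],[[-0.0193,-0.0084,0.0001],np.float64(-5.99)],[[-0.0182,-0.0104,-0.0],np.float64(-5.99)],[[-0.017,-0.0122,-0.0],np.float64(-5.99)]]
[[[-0.0157,-0.014,0.0],np.float64(-6.0)],[[-0.0142,-0.0155,0.0],np.float64(-5.99)],[[-0.0124,-0.0169,0.0],np.float64(-5.99)],[[-0.0106,-0.0181,0.0001],np.float64(-5.99)],[[-0.0087,-0.0191,-0.0],np.float64(-6.0)]]
[[[-0.0066,-0.0199,-0.0],np.float64(-5.99)],[[-0.0045,-0.0205,0.0],np.float64(-5.99)],[[-0.0024,-0.0208,0.0],np.float64(-5.99)],[[-0.0001,-0.021,0.0],np.float64(-6.0)],[[0.002,-0.0209,0.0001],np.float64(-5.99)]]
[ 0.42105035 -0.02425799  0.13295141] 260.55195167522874
```

Request:
apply_moves:
  moves:
    - [[-0.0205, -0.0042, 0.0], -6]
    - [[-0.02, -0.0064, 0.0], -6]
    - [[-0.0193, -0.0084, 0.0], -6]
    - [[-0.0182, -0.0104, 0.0], -6]
    - [[-0.017, -0.0122, 0.0], -6]
  hand: 0.045

```text
time_s: 24.6
tcp_pos: [0.3464, -0.2188, 0.1333]
ee_rot: [[0.359, -0.933, 0.001], [-0.933, -0.359, -0.0], [0.001, -0.001, -1.0]]
wrist_force: [-0.6, -0.3, 0.0]
gripper_width: 0.705
gripper_force: 0.0
```

Request:
apply_moves:
  moves:
    - [[-0.0157, -0.014, 0.0], -6]
    - [[-0.0142, -0.0155, 0.0], -6]
    - [[-0.0124, -0.0169, 0.0], -6]
    - [[-0.0106, -0.0181, 0.0], -6]
    - [[-0.0087, -0.0191, 0.0], -6]

```text
time_s: 25.02
tcp_pos: [0.3837, -0.1206, 0.1334]
ee_rot: [[0.778, -0.628, 0.001], [-0.628, -0.778, 0.0], [0.001, -0.001, -1.0]]
wrist_force: [-0.0, -0.6, 1.3]
gripper_width: 0.522
gripper_force: 0.0
```

Request:
apply_moves:
  moves:
    - [[-0.0066, -0.0199, 0.0], -6]
    - [[-0.0045, -0.0205, 0.0], -6]
    - [[-0.0024, -0.0208, 0.0], -6]
    - [[-0.0001, -0.021, 0.0], -6]
    - [[0.002, -0.0209, 0.0], -5.9]

```text
time_s: 25.43
tcp_pos: [0.421, -0.0224, 0.1334]
ee_rot: [[0.988, -0.157, 0.001], [-0.157, -0.988, 0.0], [0.001, -0.001, -1.0]]
wrist_force: [0.6, -1.2, -0.9]
gripper_width: 0.517
gripper_force: 0.0
```

Request:
apply_moves:
  moves:
    - [[0, 0, 0], 0]
    - [[0, 0, 0], 0]
    - [[0, 0, 0], 0]

```text
time_s: 25.68
tcp_pos: [0.4202, -0.0245, 0.133]
ee_rot: [[0.986, -0.165, -0.0], [-0.165, -0.986, 0.0], [-0.0, 0.0, -1.0]]
wrist_force: [0.4, -0.1, 0.1]
gripper_width: 0.52
gripper_force: 0.0
```

```bash
python3 gap.py; python3 -c "
from pl import *
print(r.sense()['gripper_width']*.087)"
```

```text
tcp [ 0.4202 -0.0245  0.133 ] gap frame [-1.658e-01  1.000e-04] 260.51136679217467 25.6833 [ 0.4 -0.1  0.1]
mill [0.59490257 0.01523931]
cellar est [-0.1446 -0.0465]
0.04524670478294753
```

Request:
apply_moves:
  moves:
    - [[0, -0.0004, 0.025], 0]
    - [[0, 0, 0.03], 0]
    - [[0, 0, 0.03], 0]
    - [[0, 0, 0.018], 0]
    - [[0, 0, 0], 0]

```text
time_s: 26.1
tcp_pos: [0.4174, -0.0262, 0.0271]
ee_rot: [[0.986, -0.168, -0.008], [-0.168, -0.986, -0.002], [-0.008, 0.004, -1.0]]
wrist_force: [-0.8, 0.4, -0.1]
gripper_width: 0.523
gripper_force: 0.0
```

Request:
apply_moves:
  moves:
    - [[0, 0, 0], 0]
    - [[0.005, 0, 0], 0]
    - [[0.006, 0, 0], 0]
    - [[0.006, 0, 0], 0]
    - [[0.006, 0, 0], 0]

```text
time_s: 26.52
tcp_pos: [0.4451, -0.0285, 0.0312]
ee_rot: [[0.986, -0.166, 0.003], [-0.166, -0.986, 0.001], [0.003, -0.001, -1.0]]
wrist_force: [0.7, -0.6, 0.8]
gripper_width: 0.517
gripper_force: 0.0
```

Request:
apply_moves:
  moves:
    - [[0.003, 0, 0], 0]
    - [[0.003, 0, 0], 0]
    - [[0.003, 0, 0], 0]
    - [[0.004, 0, 0], 0]
    - [[0.004, 0, 0], 0]

```text
time_s: 26.93
tcp_pos: [0.4579, -0.0322, 0.0296]
ee_rot: [[0.986, -0.167, -0.005], [-0.167, -0.986, -0.001], [-0.005, 0.002, -1.0]]
wrist_force: [-4.6, -1.6, 3.4]
gripper_width: 0.519
gripper_force: 2.2
```

```bash
python3 gap.py
```

```text
tcp [ 0.4579 -0.0322  0.0296] gap frame [-0.1273 -0.0013] 260.3926589705042 26.9333 [-4.6 -1.6  3.4]
mill [0.59490257 0.01523931]
cellar est [-0.1446 -0.0465]
```

Request:
apply_moves:
  moves:
    - [[0.004, 0, 0], 0]
    - [[0.004, 0, 0], 0]
    - [[0.004, 0, 0], 0]
    - [[0.004, 0, 0], 0]
    - [[0.004, 0, 0], 0]

```text
time_s: 27.35
tcp_pos: [0.4804, -0.0347, 0.0299]
ee_rot: [[0.986, -0.166, 0.0], [-0.166, -0.986, 0.0], [0.0, -0.0, -1.0]]
wrist_force: [-2.4, -0.3, -0.4]
gripper_width: 0.514
gripper_force: 1.3
```

Request:
apply_moves:
  moves:
    - [[0.004, 0, 0], 0]
    - [[0.004, 0, 0], 0]
    - [[0.004, 0, 0], 0]
    - [[0.004, 0, 0], 0]
    - [[0.002, 0, 0], 0]

```text
time_s: 27.77
tcp_pos: [0.4984, -0.0378, 0.0301]
ee_rot: [[0.986, -0.166, 0.001], [-0.166, -0.986, 0.0], [0.001, -0.0, -1.0]]
wrist_force: [-2.2, 0.1, -1.3]
gripper_width: 0.516
gripper_force: 1.2
```

```bash
python3 gap.py
```

```text
tcp [ 0.4984 -0.0378  0.0301] gap frame [-0.0864 -0.0002] 260.45854002911074 27.7667 [-2.2  0.1 -1.3]
mill [0.59490257 0.01523931]
cellar est [-0.1446 -0.0465]
```

Request:
apply_moves:
  moves:
    - [[0.003, -0.0004, 0], 0]
    - [[0.003, -0.0003, 0], 0]
    - [[0.003, 0, 0], 0]
    - [[0.002, 0, 0], 0]
    - [[0, 0, 0], 0]

```text
time_s: 28.18
tcp_pos: [0.5093, -0.0389, 0.0301]
ee_rot: [[0.986, -0.166, 0.001], [-0.166, -0.986, 0.0], [0.001, -0.0, -1.0]]
wrist_force: [-0.9, 0.6, -1.4]
gripper_width: 0.516
gripper_force: 0.8
```

```bash
python3 gap.py; python3 - <<'E'
from gap import *
P,a,s=cur()
P=P+axes(a)@np.array([-.035,0,-.11]); t=g-.22*ex-.22*ey
P,a=plan(P,a%360,[*t,.14],170.55,14); print(P,a)
E
```

```text
tcp [ 0.5093 -0.0389  0.0301] gap frame [-0.0755  0.0005] 260.45753619745796 28.1833 [-0.9  0.6 -1.4]
mill [0.59490257 0.01523931]
cellar est [-0.1446 -0.0465]
[[[-0.0078,0.0158,0.0],np.float64(6.42)],[[-0.006,0.0165,0.0],np.float64(6.42)],[[-0.0041,0.0171,0.0],np.float64(6.43)],[[-0.0021,0.0175,0.0],np.float64(6.42)],[[-0.0002,0.0176,0.0],np.float64(6.42)]]
[[[0.0017,0.0175,0.0001],np.float64(6.42)],[[0.0038,0.0172,-0.0],np.float64(6.42)],[[0.0056,0.0166,-0.0],np.float64(6.43)],[[0.0074,0.016,-0.0],np.float64(6.42)],[[0.0092,0.015,-0.0],np.float64(6.42)]]
[[[0.0108,0.0138,-0.0],np.float64(6.42)],[[0.0123,0.0126,0.0],np.float64(6.42)],[[0.0136,0.0111,0.0],np.float64(6.43)],[[0.0148,0.0096,0.0],np.float64(6.42)]]
[ 0.33055985 -0.23268145  0.14002487] 170.54753619745807
```

Request:
apply_moves:
  moves:
    - [[-0.01, 0, 0], 0]
    - [[-0.025, 0, 0], 0]
    - [[-0.025, 0, -0.03], 0]
    - [[0, 0, -0.04], 0]
    - [[0, 0, -0.04], 0]

```text
time_s: 28.6
tcp_pos: [0.4473, -0.0291, 0.141]
ee_rot: [[0.986, -0.165, -0.001], [-0.165, -0.986, -0.001], [-0.001, 0.001, -1.0]]
wrist_force: [2.1, -0.0, -0.3]
gripper_width: 0.52
gripper_force: 0.0
```

Request:
apply_moves:
  moves:
    - [[-0.0078, 0.0158, 0.0], 6.42]
    - [[-0.006, 0.0165, 0.0], 6.42]
    - [[-0.0041, 0.0171, 0.0], 6.42]
    - [[-0.0021, 0.0175, 0.0], 6.42]
    - [[-0.0002, 0.0176, 0.0], 6.42]
  hand: 0.087

```text
time_s: 29.02
tcp_pos: [0.3977, -0.1007, 0.1408]
ee_rot: [[0.744, -0.668, 0.004], [-0.668, -0.744, 0.0], [0.002, -0.003, -1.0]]
wrist_force: [-0.4, -0.9, 0.3]
gripper_width: 0.815
gripper_force: 0.0
```

Request:
apply_moves:
  moves:
    - [[0.0017, 0.0175, 0.0], 6.42]
    - [[0.0038, 0.0172, 0.0], 6.42]
    - [[0.0056, 0.0166, 0.0], 6.42]
    - [[0.0074, 0.016, 0.0], 6.42]
    - [[0.0092, 0.015, 0.0], 6.42]

```text
time_s: 29.43
tcp_pos: [0.3462, -0.1721, 0.1406]
ee_rot: [[0.275, -0.961, 0.003], [-0.961, -0.275, -0.0], [0.001, -0.003, -1.0]]
wrist_force: [-0.1, -0.5, 0.2]
gripper_width: 0.996
gripper_force: 0.0
```

Request:
apply_moves:
  moves:
    - [[0.0108, 0.0138, 0.0], 6.42]
    - [[0.0143, 0.01, 0.0], 6.42]
    - [[0.0206, 0.006, 0.0], 6.42]
    - [[0.0248, 0.0, 0.0], 6.42]
    - [[0.02, 0, 0], 0]

```text
time_s: 29.85
tcp_pos: [0.3198, -0.2683, 0.1408]
ee_rot: [[-0.167, -0.986, 0.004], [-0.986, 0.167, -0.002], [0.001, -0.004, -1.0]]
wrist_force: [0.5, -0.6, 1.6]
gripper_width: 1.004
gripper_force: 0.0
```

```bash
python3 rel2.py -.036 0
```

```text
tcp [ 0.3197 -0.2688  0.1405] [-0.2248 -0.2574] 170.4134944140503 29.95 1.0003479190218234
T [ 0.5449 -0.0446] 0.0657 gap [-0.0395  0.0007] 605.92
T net 0.0389 gap [-0.0397  0.0015]
S [ 0.5735 -0.0545] 0.4908 gap [-0.0096 -0.0043] 1258.1
S net 0.8895 gap [-0.0451  0.0082]
```

The cellar is at −39.5 mm, +1 mm off axis, on line at the mouth of the gap. Now the final approach with the hand wide open and tool −y leading.

```bash
python3 - <<'E'
from gap import *
P,a,s=cur(); t=g-.158*ex+.0014*ey
P,a=plan(P,a%360,[*t,.14],170.55,8); print(P,a,t)
E
```

```text
[[[-0.0322,-0.0084,0.0],np.float64(-0.0)],[[-0.0321,-0.0084,0.0001],np.float64(-0.01)],[[-0.0322,-0.0085,-0.0],np.float64(-0.0)],[[-0.0321,-0.0084,0.0],np.float64(-0.01)],[[-0.0322,-0.0084,0.0001],np.float64(-0.0)]]
[[[-0.0321,-0.0085,-0.0],np.float64(-0.01)],[[-0.0322,-0.0084,0.0],np.float64(-0.0)],[[-0.0321,-0.0084,0.0],np.float64(-0.01)]]
[ 0.42806873 -0.02450541  0.14004738] 170.55440821586384 [ 0.42810926 -0.02450428]
```

Request:
apply_moves:
  moves:
    - [[-0.0322, -0.0084, 0.0], 0]
    - [[-0.0322, -0.0084, 0.0], 0]
    - [[-0.0322, -0.0084, 0.0], 0]
    - [[-0.0322, -0.0084, 0.0], 0]
    - [[-0.0322, -0.0084, 0.0], 0]

```text
time_s: 30.47
tcp_pos: [0.3874, -0.1127, 0.1405]
ee_rot: [[-0.162, -0.987, 0.002], [-0.987, 0.162, 0.0], [-0.0, -0.002, -1.0]]
wrist_force: [0.2, -0.0, 0.4]
gripper_width: 1.003
gripper_force: 0.0
```

Request:
apply_moves:
  moves:
    - [[-0.0322, -0.0084, 0.0], 0]
    - [[-0.0322, -0.0084, 0.0], 0]
    - [[-0.0322, -0.0084, 0.0], -0.05]
    - [[0, 0, 0], 0]
    - [[0, 0, 0], 0]

```text
time_s: 30.88
tcp_pos: [0.4281, -0.0216, 0.1402]
ee_rot: [[-0.158, -0.987, 0.001], [-0.987, 0.158, 0.0], [-0.001, -0.001, -1.0]]
wrist_force: [-0.6, -0.9, -0.6]
gripper_width: 0.996
gripper_force: 0.0
```

Request:
apply_moves:
  moves:
    - [[0, 0, 0.025], 0]
    - [[0, 0, 0.03], 0]
    - [[0, 0, 0.03], 0]
    - [[0, 0, 0.025], 0]
    - [[0, 0, 0], 0]

```text
time_s: 31.3
tcp_pos: [0.4236, -0.0252, 0.0265]
ee_rot: [[-0.164, -0.986, -0.01], [-0.986, 0.164, -0.003], [0.004, 0.009, -1.0]]
wrist_force: [0.4, -0.1, 0.1]
gripper_width: 0.995
gripper_force: 0.0
```

Request:
apply_moves:
  moves:
    - [[0, 0, 0], 0]
    - [[0, 0, 0], 0]
    - [[0, -0.003, 0], 0]
    - [[0, -0.003, 0], 0]
    - [[0, -0.003, 0], 0]

```text
time_s: 31.72
tcp_pos: [0.438, -0.0251, 0.0314]
ee_rot: [[-0.163, -0.987, 0.003], [-0.987, 0.163, 0.001], [-0.001, -0.003, -1.0]]
wrist_force: [0.5, 0.5, 0.3]
gripper_width: 0.995
gripper_force: 0.0
```

```bash
python3 gap.py
```

```text
tcp [ 0.438  -0.0251  0.0314] gap frame [-0.1481  0.0024] 170.63084522093203 31.7167 [0.5 0.5 0.3]
mill [0.59490257 0.01523931]
cellar est [-0.1446 -0.0465]
```

Request:
apply_moves:
  moves:
    - [[0.001, -0.003, 0], 0.1]
    - [[0, -0.003, 0], 0]
    - [[0, -0.003, 0], 0]
    - [[0, -0.003, 0], 0]
    - [[0, -0.002, 0], 0]

```text
time_s: 32.13
tcp_pos: [0.4509, -0.0287, 0.03]
ee_rot: [[-0.165, -0.986, 0.0], [-0.986, 0.165, 0.0], [-0.0, -0.0, -1.0]]
wrist_force: [0.6, -0.1, 0.1]
gripper_width: 0.998
gripper_force: 0.0
```

Request:
apply_moves:
  moves:
    - [[0, -0.002, 0], 0]
    - [[0, -0.002, 0], 0]
    - [[0, -0.002, 0], 0]
    - [[0, -0.002, 0], 0]

```text
time_s: 32.47
tcp_pos: [0.4584, -0.03, 0.03]
ee_rot: [[-0.165, -0.986, -0.0], [-0.986, 0.165, -0.0], [0.0, 0.0, -1.0]]
wrist_force: [-0.1, 0.5, -0.4]
gripper_width: 0.999
gripper_force: 0.0
```

```bash
python3 gap.py
```

```text
tcp [ 0.4584 -0.03    0.03  ] gap frame [-0.1272  0.001 ] 170.52425132856044 32.4667 [-0.1  0.5 -0.4]
mill [0.59490257 0.01523931]
cellar est [-0.1446 -0.0465]
```

Request:
apply_moves:
  moves:
    - [[-0.0004, -0.002, 0], 0]
    - [[0, -0.002, 0], 0]
    - [[0, -0.002, 0], 0]
    - [[0, -0.002, 0], 0]

```text
time_s: 32.8
tcp_pos: [0.4641, -0.0313, 0.0298]
ee_rot: [[-0.165, -0.986, -0.004], [-0.986, 0.165, -0.001], [0.001, 0.004, -1.0]]
wrist_force: [-5.4, 2.2, 3.9]
gripper_width: 1.001
gripper_force: 2.6
```

```bash
python3 gap.py
```

```text
tcp [ 0.4641 -0.0313  0.0298] gap frame [-0.1214  0.0006] 170.4857296434392 32.8 [-5.4  2.2  3.9]
mill [0.59490257 0.01523931]
cellar est [-0.1446 -0.0465]
```

Request:
apply_moves:
  moves:
    - [[0, -0.002, 0], 0]
    - [[0, -0.002, 0], 0]
    - [[0, -0.002, 0], 0]
    - [[0, -0.002, 0], 0]

```text
time_s: 33.13
tcp_pos: [0.4742, -0.0322, 0.0298]
ee_rot: [[-0.165, -0.986, -0.0], [-0.986, 0.165, -0.0], [0.0, 0.0, -1.0]]
wrist_force: [-1.9, 0.3, -0.5]
gripper_width: 0.999
gripper_force: 1.2
```

```bash
python3 gap.py
```

```text
tcp [ 0.4742 -0.0322  0.0298] gap frame [-0.1113  0.0014] 170.5219521651824 33.1333 [-1.9  0.3 -0.5]
mill [0.59490257 0.01523931]
cellar est [-0.1446 -0.0465]
```

Request:
apply_moves:
  moves:
    - [[0, -0.002, 0], 0]
    - [[0, -0.002, 0], 0]
    - [[0, -0.002, 0], 0]
    - [[0, -0.002, 0], 0]

```text
time_s: 33.47
tcp_pos: [0.4822, -0.0335, 0.03]
ee_rot: [[-0.165, -0.986, -0.0], [-0.986, 0.165, -0.0], [0.0, 0.0, -1.0]]
wrist_force: [-2.5, 1.4, -0.4]
gripper_width: 0.998
gripper_force: 1.1
```

```bash
python3 rel2.py -.017 .0005 2>&1 | tail -8
```

```text
tcp [ 0.4827 -0.0335  0.0301] [-0.1027  0.0015] 170.52162820819524 33.5667 1.0000463958687138
T [ 0.563  -0.0446] 0.6073 gap [-0.0216  0.0038] 1514.3799999999999
T net 10.3811 gap [-0.0155  0.0002]
S [ 0.5768 -0.0458] 0.5535 gap [-0.0078  0.0048] 1425.84
S net 4.9872 gap [-0.0245  0.0151]
```

Vision is blocked here. Use my last picture to check the hand's clearance in the gap.

```bash
python3 - <<'E'
from gap import *
o=[]
for c in ('top','scene'):
    p=imaging.capture(c); u,v=proj(p,[*(g-.02*ex),.08])[0].astype(int)
    o.append(cv2.convertScaleAbs(cv2.resize(p['frame'][v-38:v+38,u-25:u+25],(400,600),interpolation=2),alpha=1.6,beta=20))
cv2.imwrite('pics/clear.png',np.hstack(o))
E
```

```text
(no output)
```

View pics/clear.png

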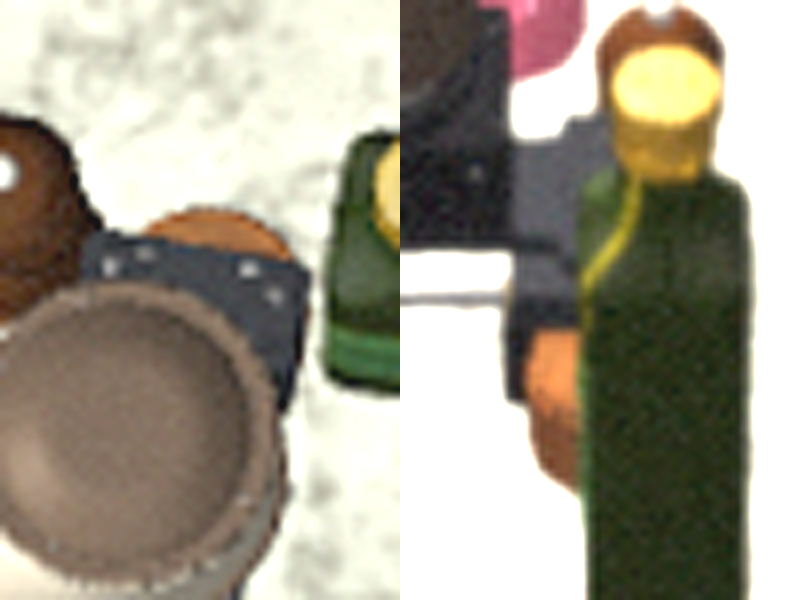

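The top half shows the plate's right edge (308) clear of the bottle (322 and beyond) and its left edge in line with a 5–6 mm gap to the mill head. Both sides are about balanced, so I'll continue.

Request:
apply_moves:
  moves:
    - [[0, -0.002, 0], 0]
    - [[0, -0.002, 0], 0]
    - [[0, -0.002, 0], 0]
    - [[0, -0.002, 0], 0]

```text
time_s: 34.1
tcp_pos: [0.4892, -0.035, 0.0302]
ee_rot: [[-0.165, -0.986, -0.002], [-0.986, 0.165, -0.0], [0.001, 0.002, -1.0]]
wrist_force: [-4.8, -0.3, 2.9]
gripper_width: 0.998
gripper_force: 2.3
```

```bash
python3 gap.py|head -1
```

```text
tcp [ 0.4892 -0.035   0.0302] gap frame [-0.0961  0.0011] 170.51592836289694 34.1 [-4.8 -0.3  2.9]
```

Request:
apply_moves:
  moves:
    - [[0, -0.002, 0], 0]
    - [[0, -0.002, 0], 0]
    - [[0, -0.002, 0], 0]
    - [[0, -0.002, 0], 0]

```text
time_s: 34.43
tcp_pos: [0.4977, -0.0362, 0.0301]
ee_rot: [[-0.165, -0.986, -0.001], [-0.986, 0.165, -0.0], [0.0, 0.0, -1.0]]
wrist_force: [-4.6, 0.3, 3.9]
gripper_width: 0.994
gripper_force: 2.6
```

```bash
python3 gap.py|head -1
```

```text
tcp [ 0.4977 -0.0362  0.0301] gap frame [-0.0874  0.0013] 170.5218152384594 34.4333 [-4.6  0.3  3.9]
```

Request:
apply_moves:
  moves:
    - [[0, -0.002, 0], 0]
    - [[0, -0.002, 0], 0]
    - [[0, -0.002, 0], 0]
    - [[0, -0.002, 0], 0]
    - [[0, -0.001, 0], 0]

```text
time_s: 34.85
tcp_pos: [0.507, -0.0377, 0.03]
ee_rot: [[-0.165, -0.986, 0.0], [-0.986, 0.165, -0.0], [0.0, -0.0, -1.0]]
wrist_force: [-5.2, 0.5, 2.8]
gripper_width: 0.999
gripper_force: 2.3
```

```bash
python3 gap.py|head -1
```

```text
tcp [ 0.507  -0.0377  0.03  ] gap frame [-0.078   0.0013] 170.52181886904586 34.85 [-5.2  0.5  2.8]
```

Request:
apply_moves:
  moves:
    - [[0, 0.004, 0], 0]
    - [[0, 0.015, 0], 0]
    - [[0, 0.02, 0], 0]
    - [[0, 0.025, 0], 0]
    - [[0, 0.02, 0], 0]

```text
time_s: 35.27
tcp_pos: [0.4241, -0.0233, 0.0301]
ee_rot: [[-0.165, -0.986, 0.003], [-0.986, 0.165, 0.001], [-0.001, -0.003, -1.0]]
wrist_force: [-0.2, -0.5, -0.4]
gripper_width: 1.003
gripper_force: 0.0
```

Request:
apply_moves:
  moves:
    - [[0, 0, -0.03], 0]
    - [[0, 0, -0.04], 0]
    - [[0.02, 0, -0.04], 0]
    - [[0.04, 0, 0], 0]
    - [[0.04, 0, 0], 0]

```text
time_s: 35.68
tcp_pos: [0.4114, -0.1212, 0.1408]
ee_rot: [[-0.16, -0.987, 0.012], [-0.987, 0.16, 0.0], [-0.002, -0.012, -1.0]]
wrist_force: [0.3, -0.8, -1.0]
gripper_width: 0.999
gripper_force: 0.0
```

Request:
apply_moves:
  moves:
    - [[0.04, 0.01, 0], 0]
    - [[0.04, 0.02, 0], 0]
    - [[0.04, 0.02, 0], 0]
    - [[0.04, 0.02, 0], 0]
    - [[0.02, 0, 0], 0]

```text
time_s: 36.1
tcp_pos: [0.312, -0.2818, 0.1376]
ee_rot: [[-0.167, -0.986, 0.002], [-0.986, 0.167, -0.001], [0.0, -0.002, -1.0]]
wrist_force: [0.5, 0.8, -0.1]
gripper_width: 1.0
gripper_force: 0.0
```

```bash
python3 rel2.py .008 .0005
```

```text
tcp [ 0.3148 -0.2825  0.1378] [-0.2273 -0.2717] 170.27529884081528 36.2 1.0003323391481231
T [ 0.5931 -0.0529] 0.4439 gap [0.0094 0.0005] 1030.22
T net 0.0566 gap [0.0085 0.0014]
S [ 0.5909 -0.0488] 0.4014 gap [0.0065 0.0042] 1063.56
S net 5.8062 gap [0.0116 0.0091]
```

```bash
python3 - <<'E'
from gap import *
from fit import *
T=imaging.capture('top'); 
for im,x0 in ((cv2.imread('pics/top_16.6.png'),np.array([.4415,-.0286])),(T['frame'],g+.0085*ex+.0008*ey)):
    f=im.astype(float); u,v=proj(T,[*x0,.054])[0].astype(int)
    d=f[...,2]-f[...,0]; w=np.zeros((480,640)); sl=np.s_[v-18:v+19,u-18:u+19]
    full=np.median(d[v-4:v+5,u-4:u+5]); w[sl]=np.clip((d[sl]/full-.25)/.5,0,1)
    n,l=cv2.connectedComponents((w>.5).astype(np.uint8)); w*=cv2.dilate((l==l[v,u]).astype(np.uint8),np.ones((3,3)))
    def cc(x): return np.abs(render(T,cellar([*x,-.5,0])[0][1:2])-w).sum()/w.sum()
    o=minimize(cc,x0,method='Nelder-Mead',options=dict(initial_simplex=[x0,x0+[.004,0],x0+[0,.004]],xatol=1e-4))
    print(o.x.round(4),round(o.fun,3),tog(o.x),w.sum())
E
```

```text
[ 0.4411 -0.0283] 0.05 [-0.1446 -0.0003] 527.0819672131147
[ 0.5916 -0.0519] 0.051 [0.0078 0.0012] 534.1774193548387
```

Depth is about +8 mm (front 1–2 mm inside), off axis by +1.2 mm. I'd like a bit more margin, so one more push of about 4 mm.

```bash
python3 - <<'E'
from gap import *
P,a,s=cur(); t=g-.150*ex+.0014*ey; print(P,a%360)
P,a=plan(P,a%360,[*t,.138],170.55,8); print(P,a,t)
E
```

```text
[ 0.31513589 -0.27979493  0.13749546] 170.52375178463262
[[[-0.0338,-0.0097,-0.0001],np.float64(-0.0)],[[-0.0338,-0.0097,-0.0],np.float64(-0.01)],[[-0.0338,-0.0096,-0.0001],np.float64(0.0)],[[-0.0338,-0.0097,-0.0001],np.float64(-0.0)],[[-0.0338,-0.0097,-0.0],np.float64(-0.01)]]
[[[-0.0338,-0.0097,-0.0001],np.float64(0.0)],[[-0.0338,-0.0097,-0.0],np.float64(-0.0)],[[-0.0338,-0.0097,-0.0001],np.float64(-0.01)]]
[ 0.43604677 -0.02582058  0.13799546] 170.5537517846326 [ 0.43600061 -0.0258183 ]
```

Request:
apply_moves:
  moves:
    - [[-0.0338, -0.0097, 0.0], 0]
    - [[-0.0338, -0.0097, 0.0], 0]
    - [[-0.0338, -0.0097, 0.0], 0]
    - [[-0.0338, -0.0097, 0.0], 0]
    - [[-0.0338, -0.0097, 0.0], 0]

```text
time_s: 36.77
tcp_pos: [0.3911, -0.1182, 0.1377]
ee_rot: [[-0.162, -0.987, 0.002], [-0.987, 0.162, 0.0], [-0.0, -0.002, -1.0]]
wrist_force: [0.0, -0.5, -0.3]
gripper_width: 0.996
gripper_force: 0.0
```

Request:
apply_moves:
  moves:
    - [[-0.0338, -0.0097, 0.0], 0]
    - [[-0.0338, -0.0097, 0.0], 0]
    - [[-0.0338, -0.0097, 0.0], 0]
    - [[0, 0, 0], 0]
    - [[0, 0, 0], 0]

```text
time_s: 37.18
tcp_pos: [0.4363, -0.0229, 0.1374]
ee_rot: [[-0.159, -0.987, 0.001], [-0.987, 0.159, 0.0], [-0.001, -0.001, -1.0]]
wrist_force: [-0.1, -0.1, 0.3]
gripper_width: 1.001
gripper_force: 0.0
```

Request:
apply_moves:
  moves:
    - [[0, 0, 0.025], 0]
    - [[0, 0, 0.03], 0]
    - [[0, 0, 0.03], 0]
    - [[0, 0, 0.023], 0]
    - [[0, 0, 0], 0]

```text
time_s: 37.6
tcp_pos: [0.4315, -0.0268, 0.0258]
ee_rot: [[-0.166, -0.986, -0.009], [-0.986, 0.166, -0.002], [0.004, 0.009, -1.0]]
wrist_force: [-1.6, 0.8, -0.9]
gripper_width: 1.001
gripper_force: 0.0
```

Request:
apply_moves:
  moves:
    - [[0, 0, 0], 0]
    - [[0, 0, 0], 0]
    - [[0, -0.004, 0], 0]
    - [[0, -0.004, 0], 0]
    - [[0, -0.004, 0], 0]

```text
time_s: 38.02
tcp_pos: [0.4486, -0.0275, 0.0306]
ee_rot: [[-0.164, -0.986, 0.003], [-0.986, 0.164, 0.001], [-0.001, -0.003, -1.0]]
wrist_force: [0.1, -0.3, -0.4]
gripper_width: 1.002
gripper_force: 0.0
```

Request:
apply_moves:
  moves:
    - [[0, -0.003, 0], 0]
    - [[0, -0.003, 0], 0]
    - [[0, 0, 0], 0]
    - [[0, 0, 0], 0]

```text
time_s: 38.35
tcp_pos: [0.4532, -0.0288, 0.0293]
ee_rot: [[-0.165, -0.986, -0.0], [-0.986, 0.165, 0.0], [-0.0, 0.0, -1.0]]
wrist_force: [0.3, -0.5, -0.1]
gripper_width: 1.002
gripper_force: 0.0
```

```bash
python3 gap.py|head -1
```

```text
tcp [ 0.4532 -0.0288  0.0293] gap frame [-0.1325  0.0013] 170.50390932502748 38.35 [ 0.3 -0.5 -0.1]
```

Request:
apply_moves:
  moves:
    - [[0, -0.004, 0], 0]
    - [[0, -0.004, 0], 0]
    - [[0, -0.004, 0], 0]
    - [[0, -0.004, 0], 0]
    - [[0, -0.004, 0], 0]

```text
time_s: 38.77
tcp_pos: [0.4734, -0.0321, 0.0293]
ee_rot: [[-0.165, -0.986, 0.0], [-0.986, 0.165, -0.0], [0.0, -0.0, -1.0]]
wrist_force: [-0.1, -0.4, -0.4]
gripper_width: 0.998
gripper_force: 0.0
```

```bash
python3 gap.py|head -1
```

```text
tcp [ 0.4734 -0.0321  0.0293] gap frame [-0.1121  0.0014] 170.52823238717747 38.7667 [-0.1 -0.4 -0.4]
```

Request:
apply_moves:
  moves:
    - [[0, -0.004, 0], 0]
    - [[0, -0.004, 0], 0]
    - [[0, -0.004, 0], 0]
    - [[0, -0.004, 0], 0]
    - [[0, -0.004, 0], 0]

```text
time_s: 39.18
tcp_pos: [0.4929, -0.0354, 0.0293]
ee_rot: [[-0.165, -0.986, -0.0], [-0.986, 0.165, -0.0], [0.0, 0.0, -1.0]]
wrist_force: [0.1, -0.2, 0.6]
gripper_width: 1.0
gripper_force: 0.0
```

```bash
python3 gap.py|head -1
```

```text
tcp [ 0.4929 -0.0354  0.0293] gap frame [-0.0923  0.0013] 170.52461862490412 39.1833 [ 0.1 -0.2  0.6]
```

Request:
apply_moves:
  moves:
    - [[0, -0.004, 0], 0]
    - [[0, -0.003, 0], 0]
    - [[0, -0.002, 0], 0]
    - [[0, -0.002, 0], 0]
    - [[0, -0.002, 0], 0]

```text
time_s: 39.6
tcp_pos: [0.5054, -0.0375, 0.0293]
ee_rot: [[-0.165, -0.986, -0.0], [-0.986, 0.165, -0.0], [0.0, 0.0, -1.0]]
wrist_force: [-0.1, 0.1, -0.4]
gripper_width: 0.998
gripper_force: 0.0
```

```bash
python3 gap.py|head -1
```

```text
tcp [ 0.5054 -0.0375  0.0293] gap frame [-0.0796  0.0013] 170.52010786537136 39.6 [-0.1  0.1 -0.4]
```

Request:
apply_moves:
  moves:
    - [[0, -0.002, 0], 0]
    - [[0, -0.002, 0], 0]
    - [[0, -0.0015, 0], 0]
    - [[0, 0, 0], 0]
    - [[0, 0, 0], 0]

```text
time_s: 40.02
tcp_pos: [0.5093, -0.0387, 0.0291]
ee_rot: [[-0.165, -0.986, -0.003], [-0.986, 0.165, -0.0], [0.001, 0.003, -1.0]]
wrist_force: [-3.9, 0.2, 3.3]
gripper_width: 0.999
gripper_force: 2.1
```

```bash
python3 gap.py|head -1
```

```text
tcp [ 0.5093 -0.0387  0.0291] gap frame [-0.0756  0.0007] 170.4888385161635 40.0167 [-3.9  0.2  3.3]
```

Request:
apply_moves:
  moves:
    - [[0, 0.004, 0], 0]
    - [[0, 0.015, 0], 0]
    - [[0, 0.02, 0], 0]
    - [[0, 0.025, 0], 0]
    - [[0, 0.02, 0], 0]

```text
time_s: 40.43
tcp_pos: [0.4275, -0.0242, 0.0293]
ee_rot: [[-0.165, -0.986, 0.002], [-0.986, 0.165, 0.001], [-0.001, -0.002, -1.0]]
wrist_force: [-0.4, 0.9, -0.3]
gripper_width: 0.998
gripper_force: 0.0
```

Request:
apply_moves:
  moves:
    - [[0, 0, -0.03], 0]
    - [[0, 0, -0.04], 0]
    - [[0.02, 0, -0.04], 0]
    - [[0.04, 0, 0], 0]
    - [[0.04, 0, 0], 0]

```text
time_s: 40.85
tcp_pos: [0.4149, -0.1219, 0.1399]
ee_rot: [[-0.16, -0.987, 0.011], [-0.987, 0.16, 0.0], [-0.002, -0.011, -1.0]]
wrist_force: [0.6, 0.3, -1.2]
gripper_width: 0.997
gripper_force: 0.0
```

Request:
apply_moves:
  moves:
    - [[0.04, 0.01, 0], 0]
    - [[0.04, 0.02, 0], 0]
    - [[0.04, 0.02, 0], 0]
    - [[0.04, 0.02, 0], 0]
    - [[0, 0, 0], 0]

```text
time_s: 41.27
tcp_pos: [0.3183, -0.2645, 0.1366]
ee_rot: [[-0.173, -0.985, 0.001], [-0.985, 0.173, -0.001], [0.0, -0.001, -1.0]]
wrist_force: [0.5, 0.5, 0.3]
gripper_width: 1.001
gripper_force: 0.0
```

```bash
python3 rel2.py .012 .001; python3 - <<'E'
from gap import *
from fit import *
T=imaging.capture('top'); x0=g+.012*ex+.001*ey
f=T['frame'].astype(float); u,v=proj(T,[*x0,.054])[0].astype(int)
d=f[...,2]-f[...,0]; w=np.zeros((480,640)); sl=np.s_[v-18:v+19,u-18:u+19]
full=np.median(d[v-4:v+5,u-4:u+5]); w[sl]=np.clip((d[sl]/full-.25)/.5,0,1)
n,l=cv2.connectedComponents((w>.5).astype(np.uint8)); w*=cv2.dilate((l==l[v,u]).astype(np.uint8),np.ones((3,3)))
def cc(x): return np.abs(render(T,cellar([*x,-.5,0])[0][1:2])-w).sum()/w.sum()
o=minimize(cc,x0,method='Nelder-Mead',options=dict(initial_simplex=[x0,x0+[.004,0],x0+[0,.004]],xatol=1e-4)); print(o.x,o.fun,tog(o.x))
for k in models.place_of(T,'lid_knob')[:4]: print(k['confidence'],tog(at_z(T,np.array(k['at'])*[640,480],.059)))
for n in ('board','garlic','spice_jar','tin','lemon','timer','oil_bottle','pepper_mill'):
    for k in models.place_of(T,n)[:1]: print(n,at_z(T,np.array(k['at'])*[640,480],0).round(3))
E
```

```text
tcp [ 0.3215 -0.2621  0.1369] [-0.2241 -0.2505] 170.2977408998839 41.3667 1.0012526586655035
T [ 0.5958 -0.0531] 0.4438 gap [0.0122 0.0007] 1031.28
T net 0.0539 gap [0.0129 0.0009]
S [ 0.5906 -0.0515] 0.4116 gap [0.0067 0.0015] 1084.72
S net 5.6037 gap [0.0137 0.0035]
[ 0.59394124 -0.05253571] 0.04878820800110591 [0.0102 0.001 ]
0.87 [0.0188 0.0207]
0.78 [-0.1676  0.1936]
0.71 [-0.0875  0.2294]
0.7 [-0.1259 -0.5216]
board [ 0.441 -0.35   0.   ]
garlic [ 0.554 -0.339  0.   ]
spice_jar [ 0.659 -0.296  0.   ]
tin [0.721 0.231 0.   ]
lemon [0.409 0.307 0.   ]
timer [0.283 0.328 0.   ]
oil_bottle [ 0.568 -0.125  0.   ]
pepper_mill [0.596 0.013 0.   ]
```

```bash
python3 -c "
from station import r
print(r.finish_job())"
```

```text
the job is handed in; nothing more can be done
None
```

I handed the job in with the lid shut and the cellar standing in the gap, its centre about 10 mm past the bottle–mill centre line and 1 mm off the middle. By my camera estimate its front is about 4 mm behind the bottle's. The hand is clear, I felt no contact with the bottle or mill, and the last top picture showed nothing else clearly moved (about 41 s used).

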